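# Pack the transport box so that its lid shuts

## Robot

A 6-joint arm with a two-finger parallel gripper is mounted at the origin on the work surface. World frame = base frame: x ahead of the robot, y to its left, z up, the work surface at z = 0. Lengths are in m, angles in rad, forces in N, time in s.
With the tool pointing down it reaches from about 0.325 to 1 m from the base axis. Payload 5.1 kg.
Tool frame: the origin (TCP) lies midway between the tips of the shut fingers; the grasp point (between the pads) lies 19 mm behind it; z points along the fingers, y is the direction in which the jaws open and shut (so a half turn about z gives the same grasp; the last joint's range is limited). The gripper opens to 85 mm and grips with 20 to 120 N. Pads are 22 mm wide; open, the fingers measure 114 mm over their backs; the gripper's body (76 mm by 85 mm) begins 54 mm behind the grasp point. The pads swing forward as they close: fully open they stand 13 mm farther back than shut.
Start: joints at [-1.351, 0.124, 1.65, -0, 1.367, -0.083], TCP at [0.194, -0.62, 0.231] pointing down, gripper open.
Joint ranges: [-2.61, 2.61], [-1.02, 2.33], [0.03, 2.71], [-1.35, 4.49], [0.32, 2.68], [-2.91, 2.91]. Speed limits (rad/s): [2.57, 2.57, 3.14, 3.14, 3.14, 3.14].

## Interface

Orientations are given as a unit quaternion [x, y, z, w].
In Python, from plant import r gives the robot as it stands.
- The arm moves only by the tool play_rows, never from a script. Its argument "motion" is one flat list of numbers, 7 for each row, row after row: the opening, from 0 (shut) to 1 (fully open), then the shift along the tool's x, y, z scaled (see below), then the turn, a rotation vector about the tool's x, y, z scaled (see below). A call has 1 to 8 rows; each row shifts and turns the commanded pose from where the row before left it, along the tool's axes as they then stand; what a row does not reach is not made up. The controller multiplies each number of a shift by 4 cm and each number of a turn by 90 degrees. A row lasts 1/12 s, in which the tool goes at most 41.7 mm and 7.16 degrees, less where a joint would pass 70% of its speed; a pose out of reach is approached as far as the arm can. A call with a number of a shift or a turn outside -1 to 1 is refused whole. A call with a gripper value outside its range is refused whole. The fingers move at their own pace and stop on an object; "force" is the grip in N (left out, the last holds). Time passes only in rows, so rows that do not move let the fingers close. It gives the time, the measured TCP pose, the force and the opening at its end, in the units of the state.
- r.read_state(): the state, without advancing time (a new reading comes with each control period).
- r.get_image(name): name is "scene" or "side" or "wrist"; returns the picture (480x640x3 uint8, red, green, blue); there is no depth.
- r.camera_params(name): a dict with "fx", "fy", "cx", "cy" (pixels), "rvec" (rotation vector, rad) and "tvec" (3), from world to camera coordinates, as OpenCV has them; the wrist camera has in their place "T_tool_cam" (4x4, takes a point from camera to tool coordinates, whose origin is the TCP and whose axes are the flange's). Camera axes: x right, y down, z forward; pixel columns grow to the right and rows downward; lengths in m; the calibration is good to about 2 mm. A picture is of the moment at which its call begins: read the wrist's pose just before it. camera_params takes no time and is no camera call.
- r.finish_job(): hands the job in, once; it reports no verdict.
The state is a dict: "clock": time; "joints": joint angles; "dq": joint speeds; "joint_efforts": joint torques, N m; "tcp_pos": TCP position; "ee_rot": TCP orientation; "force": force on the tool from outside, world axes, zero at the start; "moment": the same for the moment, N m; "opening": finger opening in m.
Only numpy, scipy, OpenCV 4.12 (cv2) and the standard library are available. Lean on these libraries where they do the work, as an engineer would, in place of code of your own. Each camera call takes 0.05 s, during which the arm holds its last target.

## Task

Pack the open blue transport box for dispatch: lift the taller bottle out of the sloping stand and lay it on its side in the cradle inside the box, and set the lower of the two cool blocks down level on the floor of the empty half beside it, so that everything lies below the rim. Then bring the lid all the way down without slamming it. Do not drop the bottle or the block, and leave everything else on the desk where it is.

Things in the scene. Friction and masses are not known exactly. Their poses are not given: they have to be found in the camera images.
- box: Open blue transport box, fixed. Outside 180 (x) x 250 (y) x 76 mm high, walls and floor 10 mm thick: inside 160 x 230 x 66 mm deep. Origin: centre of its underside. The lid is hinged on its +x side, away from the robot. Black V-rests (the cradle) stand in its +y half; the -y half is empty.
- cradle (a point): Where bottle_mid lies once the bottle is in the cradle: box frame x 0, y +55, z 36 mm (26 above the inner floor). Axes as the box's; the bottle lies along x, cap to either end. The cradle is two V-rests, 10 mm thick in x, 36 wide, 30 mm before and behind this point and nowhere higher than 10 mm below it; between them and beside them is free room for fingers.
- bay (a point): Middle of the empty half, on the inner floor: in the box frame x 0, y -58 mm, z 10 mm. Axes as the box's. The inner -y wall is 57 mm from it; the V-rests begin 95 mm from it in +y.
- lid (a joint): Angle of the box's white lid in rad: 0 shut, 1.65 to 1.8 at the start (standing open, leaning a little back from upright); stop at 1.9. Stiff hinge: the lid stays where it is left; swinging it down takes 0.1 to 0.4 N m (a few newtons near the free edge). No latch.
- lid_hinge (a point): On the hinge line at mid-width, on the lid's inner face: box frame x +90, y 0, z 76.5 mm; the line runs along the box's y. The lid is a plain panel 180 mm from hinge to free edge, 250 wide, 12 thick, outer face smooth, with a thin finger lip (100 wide, 13 long) in the middle of the free edge.
- lid_edge (a point): Middle of the lid's free edge on its outer face, 180 mm from the hinge line and 12 mm out from the inner face.
- stand: Aluminium sloping stand, fixed: base 150 x 180 mm, 85 high. Origin: centre of its underside. Holds two bottles 85 mm apart (y -42.5, +42.5), feet on a ledge towards the robot, leaning to the stand's +x 50 degrees from vertical, loose on V-rests that touch them from below only, 14 and 74 mm from the foot; between these the sides are free, and 12 mm beneath.
- bottle: The taller bottle: white plastic, body a cylinder 36 mm in diameter and 88 mm long, then a grey cap 27 mm in diameter; 110 mm long in all, 0.08 to 0.17 kg. Origin: centre of its foot; its z axis runs along the bottle towards the cap.
- bottle_mid (a point): Middle of the bottle's body, on its axis, 44 mm from the foot. Axes as the bottle's.
- low_block: The lower of the two white plastic cool blocks: 28 mm thick (x), 90 long (y), 56 high (z), standing on its long edge on the desk, 0.1 to 0.2 kg. Origin: centre of its underside.
- low_block_mid (a point): Centre of the lower cool block, 28 mm above its underside. Axes as the block's.
- tall_block: The taller cool block, 28 x 90 x 88 mm high, of the same look: too tall for the box. Stays where it is. Origin: centre of its underside.
- short_bottle: The shorter bottle in the stand, 36 mm in diameter, 67 mm long in all. Stays where it is. Origin: centre of its foot, z along it.
- tape: Roll of clear tape, 68 mm across, 19 high; stays where it is. Origin: centre of its underside.
- mug: White mug, 76 mm across, 92 high; stays where it is. Origin: centre of its underside.
- stapler: Stapler, 120 x 34 x 49 mm high; stays where it is. Origin: centre of its underside.
- carton: Small carton, 70 x 90 x 55 mm high; stays where it is. Origin: centre of its underside.
Not all that is in view belongs to the job. What is shaped like the low_block but orange is not meant.

How it is judged:
On the way:
1. with the lid still open, the tall bottle lies in the cradle and the low cool block rests level in the empty half, both let go (x of bottle_mid in the frame of cradle between -0.015 and 0.015 m and y of bottle_mid in the frame of cradle between -0.006 and 0.006 m and z of bottle_mid in the frame of cradle between -0.006 and 0.006 m and angle between the z axis of bottle and the x axis of box, either way round below 0.14 rad and x of low_block_mid in the frame of bay between -0.06 and 0.06 m and y of low_block_mid in the frame of bay between -0.045 and 0.045 m and z of low_block_mid in the frame of bay between 0.008 and 0.034 m and (angle between low_block's own z axis and vertical below 0.1 rad or angle between low_block's own x axis and vertical below 0.1 rad) and linear speed of each of bottle, low_block below 0.03 m/s and contact force between the fingers and bottle below 0.05 N and contact force between the fingers and low_block below 0.05 N and value of joint lid above 1 rad), for 0.2 s.
At the end, for the whole second after the job is handed in: The taller bottle lies along the cradle (15 mm along, 6 mm across and in height, 8 degrees), the lower cool block rests level (6 degrees, on edge or face) on the floor of the empty half, both released and at rest, and the lid is shut (within 0.035 rad) (x of bottle_mid in the frame of cradle between -0.015 and 0.015 m and y of bottle_mid in the frame of cradle between -0.006 and 0.006 m and z of bottle_mid in the frame of cradle between -0.006 and 0.006 m and angle between the z axis of bottle and the x axis of box, either way round below 0.14 rad and x of low_block_mid in the frame of bay between -0.06 and 0.06 m and y of low_block_mid in the frame of bay between -0.045 and 0.045 m and z of low_block_mid in the frame of bay between 0.008 and 0.034 m and (angle between low_block's own z axis and vertical below 0.1 rad or angle between low_block's own x axis and vertical below 0.1 rad) and linear speed of each of bottle, low_block below 0.03 m/s and contact force between the fingers and bottle below 0.05 N and contact force between the fingers and low_block below 0.05 N and value of joint lid below 0.035 rad and velocity of joint lid below 0.05 rad/s); the robot touches nothing.
It fails at once if something else on the desk (tall cool block, short bottle, tape, mug, stapler, carton) was moved by more than 25 mm (distance of any of tall_block, short_bottle, tape, mug, stapler, carton from where it was at the start of the episode above 0.025 m).
It fails at once if the bottle was dropped (falls faster than 0.8 m/s out of the gripper) (linear speed of bottle above 0.8 m/s and contact force between the fingers and bottle below 0.05 N).
It fails at once if the cool block was dropped (falls faster than 0.8 m/s out of the gripper) (linear speed of low_block above 0.8 m/s and contact force between the fingers and low_block below 0.05 N).
It fails at once if the lid was slammed (faster than 3.5 rad/s) (velocity of joint lid below -3.5 rad/s).
It also fails if it takes over 72 s, if anything falls off the work surface, if the arm or the gripper's body presses on something with over 40 N, if the wrist force passes 120 N, or if a joint passes its speed limit or range.

## Working session

There is one attempt and no reset: what is moved stays moved. The work goes in short steps, Python scripts to look and compute and a tool call to move; the robot and the scene stay as the last step left them, time stands still between calls to the robot, and variables do not carry over. Pictures are saved under pics/ and viewed, and the job is handed in when it is done.

Besides the shell and the picture viewer there is one more tool, called after "Call:" as name(argument=value, ...), one argument or row to a line, values as JSON. play_rows: Moves the arm, as the interface text tells. Shifts and turns lie within -1 to 1; 1 stands for 4 cm of shift or 90 degrees of turn. Its arguments: {"type":"object","properties":{"motion":{"type":"array"},"force":{"type":"number"}},"required":["motion"]}

```bash
mkdir -p pics; ls
cat > h.py <<'E'
import numpy as np, cv2
from plant import r
from scipy.spatial.transform import Rotation as R
def cam(n):
    p=r.camera_params(n); K=np.array([[p['fx'],0,p['cx']],[0,p['fy'],p['cy']],[0,0,1.]])
    if 'rvec' in p:
        Rm=cv2.Rodrigues(np.array(p['rvec'],float))[0]; t=np.array(p['tvec'],float).ravel()
    else:
        s=r.read_state(); T=np.eye(4);T[:3,:3]=R.from_quat(s['ee_rot']).as_matrix();T[:3,3]=s['tcp_pos']
        M=np.linalg.inv(T@np.array(p['T_tool_cam'])); Rm=M[:3,:3];t=M[:3,3]
    return K,Rm,t
def proj(c,P):
    K,Rm,t=c; q=(K@(Rm@np.atleast_2d(P).T+t[:,None])).T; return q[:,:2]/q[:,2:]
def ray(c,uv):
    K,Rm,t=c; d=Rm.T@np.linalg.inv(K)@np.array([uv[0],uv[1],1.]); return -Rm.T@t,d
def onz(c,uv,z):
    o,d=ray(c,uv); return o+d*(z-o[2])/d[2]
def tri(*cu):
    A=np.zeros((3,3));b=np.zeros(3)
    for c,uv in cu:
        o,d=ray(c,uv);d/=np.linalg.norm(d);M=np.eye(3)-np.outer(d,d);A+=M;b+=M@o
    return np.linalg.solve(A,b)
def snap(n,f):
    im=r.get_image(n)[:,:,::-1].copy(); cv2.imwrite('pics/'+f,im); return im
def crop(im,x0,y0,x1,y1,k,f):
    cv2.imwrite('pics/'+f,cv2.resize(im[y0:y1,x0:x1],None,fx=k,fy=k,interpolation=cv2.INTER_CUBIC))
E
python3 - <<'E'
from h import *
for n in ('scene','side','wrist'):
    snap(n,n+'0.png'); c=cam(n); print(n,c[0][0,0],c[0][:2,2],-c[1].T@c[2],c[1][2])
print(r.camera_params('wrist')['T_tool_cam'])
print(r.read_state())
E
```

```text
pics
scene 510.9373790296799 [312.96792303 245.31221117] [ 1.27503755 -0.6879156   1.15430424] [-0.49411916  0.45334103 -0.74184106]
side 445.9702964382814 [315.43628358 242.77871246] [0.19290437 0.58337746 0.93314968] [ 0.31828147 -0.55990925 -0.7649827 ]
wrist 419.21631263291977 [316.78367693 234.96346948] [ 0.26265003 -0.59872275  0.37328727] [-0.27494516 -0.084161   -0.95776933]
[[-3.65685823e-05 -9.57736353e-01 -2.87647488e-01  7.21721477e-02]
 [ 9.99999997e-01 -1.61875350e-05 -7.32326628e-05  4.54672519e-05]
 [ 6.54812796e-05 -2.87647490e-01  9.57736351e-01 -1.42948477e-01]
 [ 0.00000000e+00  0.00000000e+00  0.00000000e+00  1.00000000e+00]]
{'clock': 0.15, 'joints': array([-1.35058868e+00,  1.24382445e-01,  1.65133903e+00, -1.84584512e-05,
        1.36753967e+00, -8.26315301e-02]), 'dq': array([ 0.00196988, -0.00107277, -0.00496362,  0.00105299, -0.00025858,
        0.00138352]), 'joint_efforts': array([ 7.71216019e-04, -4.24225366e+01, -3.66014171e+01, -2.38425685e-06,
        4.61603893e-03, -1.25644655e-05]), 'tcp_pos': array([ 0.19369408, -0.61997142,  0.23033043]), 'ee_rot': array([ 9.88557315e-01,  1.50843426e-01, -6.63572382e-05, -8.31652087e-04]), 'force': array([-1.18028671, -0.24992816, -0.63632461]), 'moment': array([-0.01519404,  0.00921736, -0.01389541]), 'opening': 0.08526281888137366}
```

View pics/scene0.png

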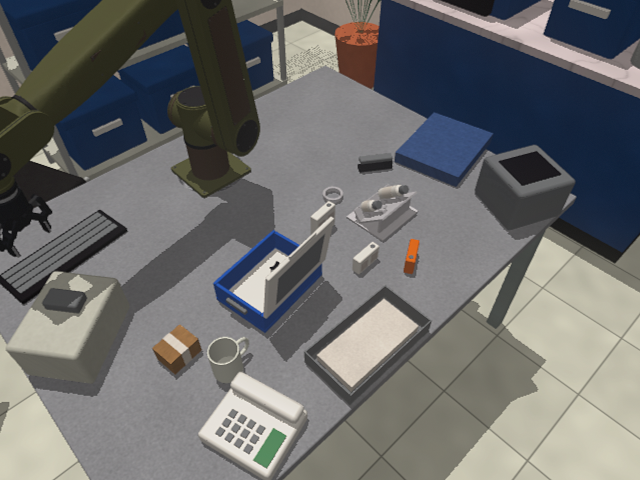

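View pics/side0.png

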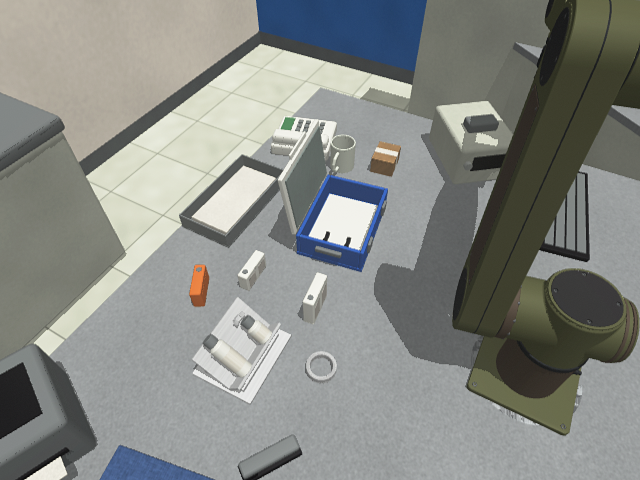

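View pics/wrist0.png

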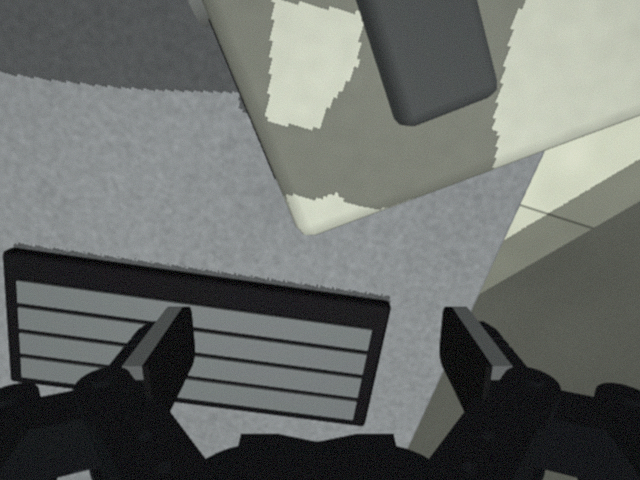

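Run:
```python
from h import *
s=cv2.imread('pics/side0.png');c=cv2.imread('pics/scene0.png')
crop(s,180,235,345,405,4.6,'s1.png');crop(s,270,110,400,280,4.4,'s2.png')
crop(c,300,170,440,290,5.7,'c1.png');crop(c,205,205,345,335,5.6,'c2.png')
```

```text
(no output)
```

View pics/s1.png

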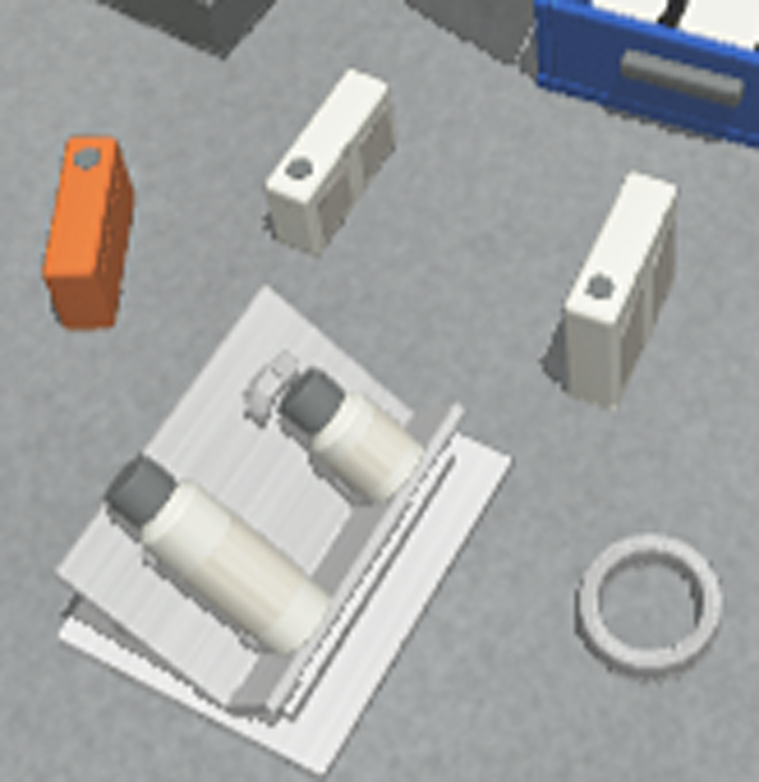

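View pics/s2.png

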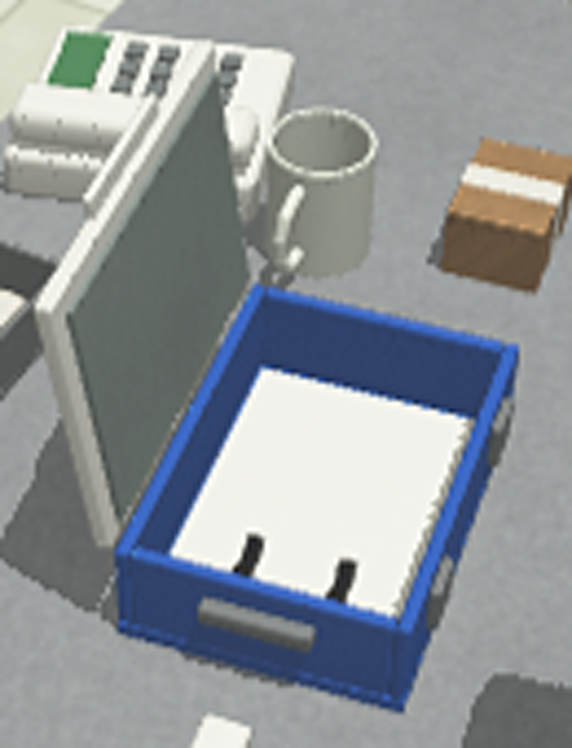

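View pics/c1.png

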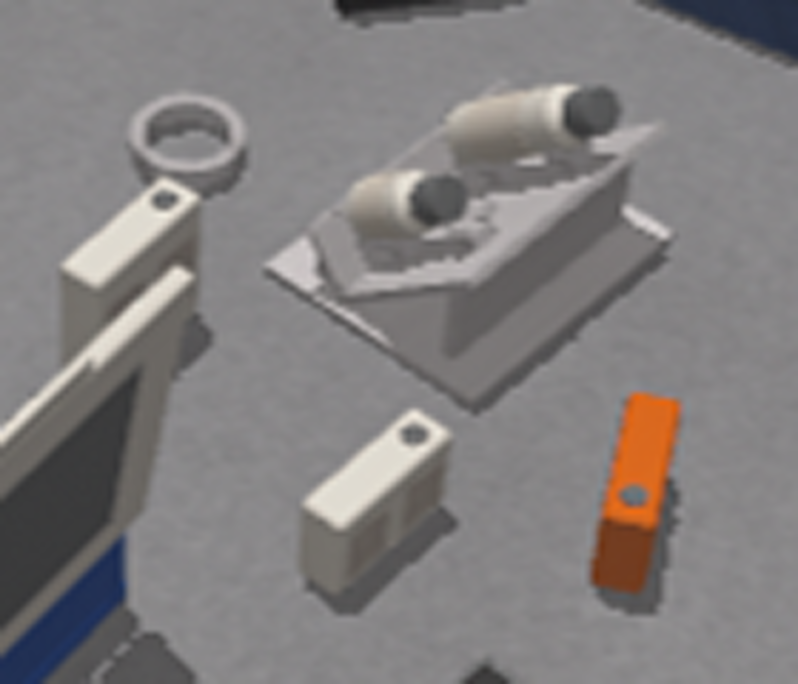

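View pics/c2.png

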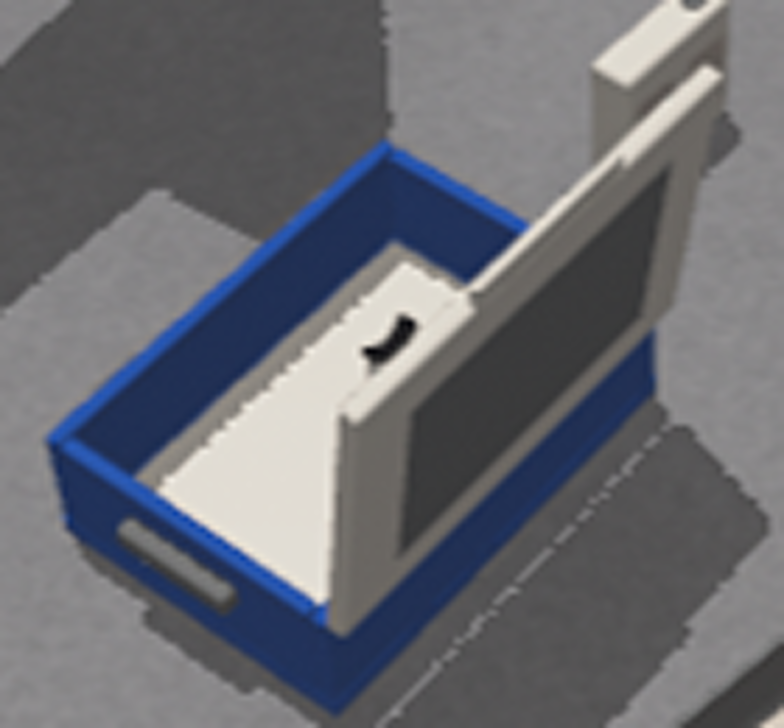

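```bash
cat > fit.py <<'E'
from h import *
from scipy.optimize import least_squares
S=cam('side');C=cam('scene')
def s1(u,v): return (180+u/4.6,235+v/4.6)
def s2(u,v): return (270+u/4.4,110+v/4.4)
def c1(u,v): return (300+u/5.7,170+v/5.7)
def c2(u,v): return (205+u/5.6,205+v/5.6)
def T(p,P):
    x,y,a=p;P=np.array(P,float);c,s=np.cos(a),np.sin(a)
    return np.c_[x+c*P[:,0]-s*P[:,1],y+s*P[:,0]+c*P[:,1],P[:,2]]
def fit(obs,x0):
    def f(p): return np.concatenate([ (proj(c,T(p,[P]))-np.array(uv)).ravel() for c,uv,P in obs])
    o=least_squares(f,x0,loss='soft_l1'); print(o.x.round(4),np.abs(o.fun).round(1)); return o.x
h=.076
box=[(S,s2(518,346),(-.09,-.125,h)),(S,s2(405,627),(-.09,.125,h)),(S,s2(118,551),(.09,.125,h)),(S,s2(262,286),(.09,-.125,h)),(S,s2(404,710),(-.09,.125,0)),
(C,c2(50,440),(-.09,-.125,h)),(C,c2(388,143),(-.09,.125,h)),(C,c2(335,715),(.09,-.125,0))]
x0=onz(S,s2(320,450),.076);print(x0);B=fit(box,[x0[0],x0[1],0])
def blk(H,o):
    pass
H=.056
lo=[(S,s1(352,70),(.014,-.045,H)),(S,s1(388,88),(-.014,-.045,H)),(S,s1(266,186),(.014,.045,H)),(S,s1(306,201),(-.014,.045,H)),(S,s1(318,254),(-.014,.045,0)),
(C,c1(415,407),(-.014,.045,H)),(C,c1(453,435),(.014,.045,H)),(C,c1(302,505),(-.014,-.045,H)),(C,c1(345,530),(.014,-.045,H)),(C,c1(345,594),(.014,-.045,0))]
x0=onz(S,s1(330,130),.056);L=fit(lo,[x0[0],x0[1],0])
H=.088
ta=[(S,s1(633,172),(.014,-.045,H)),(S,s1(677,187),(-.014,-.045,H)),(S,s1(566,308),(.014,.045,H)),(S,s1(611,323),(-.014,.045,H)),(S,s1(612,405),(-.014,.045,0)),
(C,c1(160,178),(-.014,.045,H)),(C,c1(202,197),(.014,.045,H)),(C,c1(61,265),(-.014,-.045,H)),(C,c1(102,290),(.014,-.045,H))]
x0=onz(S,s1(620,240),.088);fit(ta,[x0[0],x0[1],0])
st=[(S,s1(512,460),(-.075,-.09,.003)),(S,s1(322,777),(-.075,.09,.003)),(S,s1(59,635),(.075,.09,.003)),
(C,c1(264,267),(-.075,-.09,.003)),(C,c1(475,410),(.075,-.09,.003)),(C,c1(674,237),(.075,.09,.003))]
x0=onz(S,s1(300,500),.03);fit(st,[x0[0],x0[1],0])
for n,u,v in (('tape',650,605),): print(n,onz(S,s1(u,v),.019))
E
python3 fit.py
```

```text
[ 0.53744329 -0.17178022  0.076     ]
[ 0.5384 -0.1791  0.1566] [0.3 0.6 0.9 1.2 1.8 0.2 2.4 1.4 1.  0.6 1.8 0.8 1.  1.3 0.  0.7]
[0.666  0.0773 0.077 ] [1.8 1.3 0.  1.7 1.5 0.4 0.3 0.3 0.  1.7 0.7 1.  0.2 1.1 0.6 0.8 0.4 0.1
 1.5 1.2]
[0.481  0.0828 0.1339] [1.5 1.3 0.1 1.1 1.7 0.6 0.2 0.  0.4 2.2 0.3 1.2 0.2 0.6 1.  0.3 0.9 0.5]
[0.5644 0.2669 0.0423] [0.1 0.2 0.  0.  1.1 0.4 0.4 0.6 0.8 0.5 0.2 0.1]
tape [0.3912134  0.21513269 0.019     ]
```

```bash
cat >> fit.py <<'E'
print('---')
ST=np.array([.5644,.2669,.0423])
ca,sa=np.cos(ST[2]),np.sin(ST[2]); n=np.array([-sa,ca,0]);p0=np.array([ST[0],ST[1],0])+n*.0425
def onp(c,uv):
    o,d=ray(c,uv);P=o+d*(n@(p0-o))/(n@d);q=P-p0;return P,np.array([q@[ca,sa,0],P[2]])
for nm,c,uv in (('captip scene',C,c1(594,112)),('captip side',S,s1(122,490)),('foot side',S,s1(303,622)),('foot scene',C,c1(450,140))): print(nm,*[q.round(4) for q in onp(c,uv)])
a=np.array([ca*np.sin(np.deg2rad(50)),sa*np.sin(np.deg2rad(50)),np.cos(np.deg2rad(50))])
def draw(im,c,foot,off,k,f):
    big=cv2.resize(im,None,fx=k,fy=k,interpolation=cv2.INTER_CUBIC)
    u=n; v=np.cross(a,u)
    for z,rr in ((0,.018),(.088,.018),(.088,.0135),(.11,.0135)):
        t=np.linspace(0,2*np.pi,40);P=foot+a*z+rr*(np.outer(np.cos(t),u)+np.outer(np.sin(t),v))
        cv2.polylines(big,[(proj(c,P)*k+k/2).astype(np.int32)],True,(0,0,255),1)
    x,y=off;cv2.imwrite('pics/'+f,big[y*k:(y+90)*k,x*k:(x+110)*k])
if __name__=='__main__':
    import sys
    tip,_=onp(C,c1(594,112)); foot=tip-.11*a; print('foot',foot,'mid',foot+.044*a)
    draw(cv2.imread('pics/side0.png'),S,foot,(185,310),6,'o1.png');draw(cv2.imread('pics/scene0.png'),C,foot,(340,165),6,'o2.png')
E
python3 fit.py | sed -n '/---/,$p'
```

```text
---
captip scene [0.6026 0.3111 0.1066] [0.0401 0.1066]
captip side [0.6113 0.3114 0.0914] [0.0488 0.0914]
foot side [0.5225 0.3077 0.0393] [-0.0402  0.0393]
foot scene [0.5117 0.3072 0.0293] [-0.051   0.0293]
foot [0.51845184 0.30749328 0.03589587] mid [0.55212764 0.30891862 0.06417853]
```

View pics/o1.png

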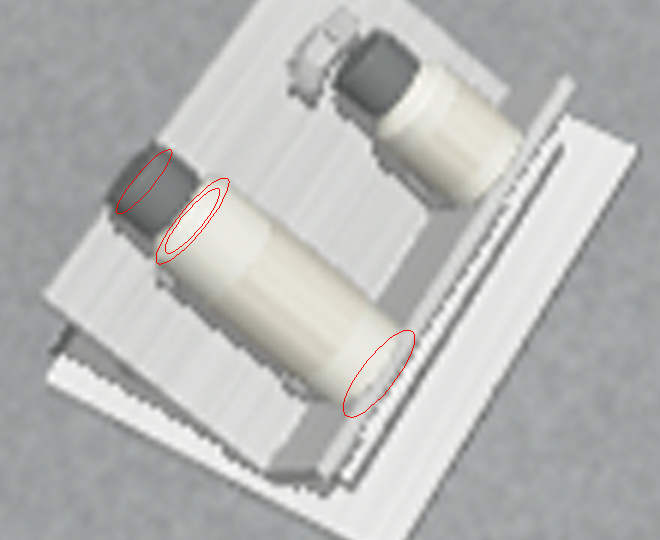

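View pics/o2.png

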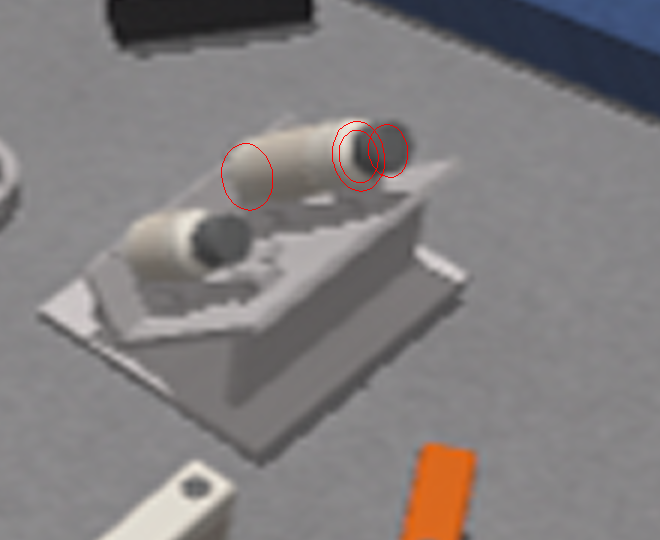

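```bash
cat >> h.py <<'E'
def ori(yaw,tilt=0):
    """tool x = heading yaw when down; tilt (rad) of tool z forward along heading"""
    h=np.array([np.cos(yaw),np.sin(yaw),0]);u=np.array([0,0,1.])
    x=h*np.cos(tilt)+u*np.sin(tilt);z=h*np.sin(tilt)-u*np.cos(tilt);return R.from_matrix(np.c_[x,np.cross(z,x),z])
def plan(p,Ro,vmax=.036,op=1,n=None,src=None):
    s=r.read_state(); p0,R0=(s['tcp_pos'],R.from_quat(s['ee_rot'])) if src is None else src
    w=(R0.inv()*Ro).as_rotvec(); dp=np.array(p)-p0
    N=n or max(1,int(np.ceil(max(np.linalg.norm(dp)/vmax,np.linalg.norm(w)/np.deg2rad(6.9)))))
    M=sum(R0.as_matrix()@R.from_rotvec(w*i/N).as_matrix() for i in range(N))
    d=np.linalg.solve(M,dp); row=np.r_[d/.04,w/N/(np.pi/2)]
    print('rows',N,'row',[op]+list(row.round(3)),'t',s['clock'],'pos',s['tcp_pos'].round(4)); return (np.array(p),Ro)
E
python3 - <<'E'
from h import *
a=plan([.40,-.32,.40],ori(.1,0)); b=plan([.44,.26,.36],ori(.042,np.deg2rad(40)),src=a)
E
```

```text
rows 12 row [1, np.float64(0.552), np.float64(-0.523), np.float64(-0.353), np.float64(-0.0), np.float64(0.0), np.float64(0.011)] t 0.15 pos [ 0.1937 -0.62    0.2303]
rows 17 row [1, np.float64(0.098), np.float64(-0.847), np.float64(0.094), np.float64(-0.001), np.float64(0.026), np.float64(0.002)] t 0.15 pos [ 0.1937 -0.62    0.2303]
```

Call:
play_rows(
  motion=[1,0.55,-0.52,-0.35,0,0,0.01,1,0.55,-0.52,-0.35,0,0,0.01,1,0.55,-0.52,-0.35,0,0,0.01,1,0.55,-0.52,-0.35,0,0,0.01,1,0.55,-0.52,-0.35,0,0,0.01,1,0.55,-0.52,-0.35,0,0,0.01,1,0.55,-0.52,-0.35,0,0,0.01,1,0.55,-0.52,-0.35,0,0,0.01],
)

```text
clock: 0.82
tcp_pos: [0.3239, -0.4146, 0.3437]
ee_rot: [0.996, 0.088, -0.0, -0.0]
force: [-0.2, -0.2, 0.3]
opening: 0.0854
```

Call:
play_rows(
  motion=[1,0.55,-0.52,-0.35,0,0,0.01,1,0.55,-0.52,-0.35,0,0,0.01,1,0.55,-0.52,-0.35,0,0,0.01,1,0.55,-0.52,-0.35,0,0,0.01,1,0.1,-0.85,0.1,0,0.026,0,1,0.1,-0.85,0.1,0,0.026,0,1,0.1,-0.85,0.1,0,0.026,0,1,0.1,-0.85,0.1,0,0.026,0],
)

```text
clock: 1.48
tcp_pos: [0.399, -0.1818, 0.3838]
ee_rot: [0.995, 0.057, 0.082, -0.005]
force: [-0.7, -0.2, 0.5]
opening: 0.0852
```

Call:
play_rows(
  motion=[1,0.1,-0.85,0.1,0,0.026,0,1,0.1,-0.85,0.1,0,0.026,0,1,0.1,-0.85,0.1,0,0.026,0,1,0.1,-0.85,0.1,0,0.026,0,1,0.1,-0.85,0.1,0,0.026,0,1,0.1,-0.85,0.1,0,0.026,0,1,0.1,-0.85,0.1,0,0.026,0,1,0.1,-0.85,0.1,0,0.026,0],
)

```text
clock: 2.15
tcp_pos: [0.4072, 0.0927, 0.3635]
ee_rot: [0.968, 0.055, 0.244, -0.014]
force: [-0.4, 0.8, -0.1]
opening: 0.0854
```

Run:
```python
from h import *
s=r.read_state();print(s['joints'].round(3),R.from_quat(s['ee_rot']).as_matrix().round(3))
plan([.43,.29,.30],ori(.042,np.deg2rad(40)))
```

```text
[ 0.086 -0.808  2.195  0.014  1.262  1.543] [[ 0.875  0.113  0.47 ]
 [ 0.1   -0.994  0.054]
 [ 0.473 -0.001 -0.881]]
rows 6 row [1, np.float64(-0.008), np.float64(-0.812), np.float64(0.311), np.float64(-0.004), np.float64(0.022), np.float64(0.006)] t 2.15 pos [0.4072 0.0927 0.3635]
```

Call:
play_rows(
  motion=[1,0,-0.81,0.31,0,0.022,0.006,1,0,-0.81,0.31,0,0.022,0.006,1,0,-0.81,0.31,0,0.022,0.006,1,0,-0.81,0.31,0,0.022,0.006,1,0,-0.81,0.31,0,0.022,0.006,1,0,-0.81,0.31,0,0.022,0.006,1,0,0,0,0,0,0],
)

```text
clock: 2.73
tcp_pos: [0.4274, 0.2934, 0.2985]
ee_rot: [0.94, 0.03, 0.338, -0.026]
force: [-0.8, -0.4, -1.3]
opening: 0.0852
```

Run:
```python
from h import *
import pickle
s=r.read_state();print(s['joints'].round(3),s['tcp_pos'],R.from_quat(s['ee_rot']).as_matrix().round(3))
W=cam('wrist');snap('wrist','w1.png');pickle.dump(W,open('w1.pkl','wb'))
```

```text
[ 0.682 -0.553  2.214 -0.448  0.924  2.36 ] [0.42739822 0.293449   0.29849564] [[ 0.77   0.074  0.634]
 [ 0.039 -0.997  0.069]
 [ 0.637 -0.029 -0.77 ]]
```

View pics/w1.png

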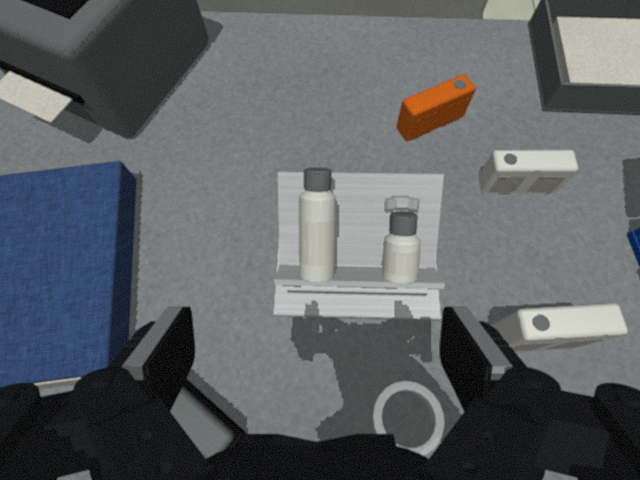

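Run:
```python
from h import *
i=cv2.imread('pics/w1.png');crop(i,260,155,370,295,5,'w1c.png')
```

```text
(no output)
```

View pics/w1c.png

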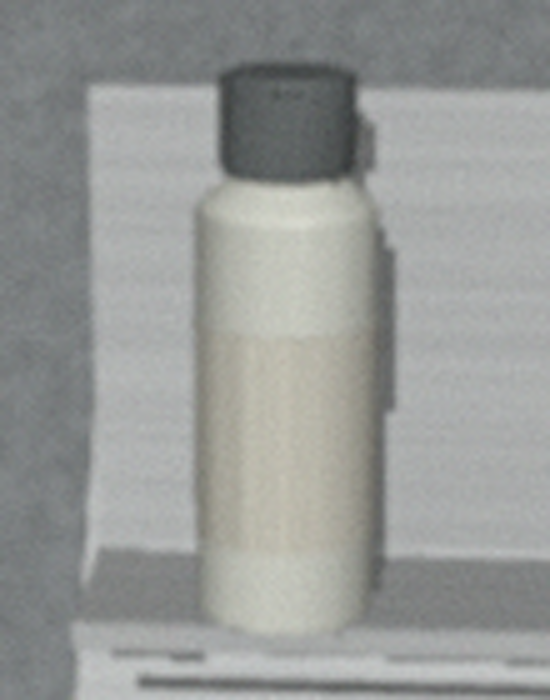

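```bash
cat > bfit.py <<'E'
import pickle
from fit import *
W=pickle.load(open('w1.pkl','rb'))
t=np.linspace(0,2*np.pi,72)
def ring(q,z,rr):
    foot=q[:3];yaw,ln=q[3:5];aa=np.array([np.cos(yaw)*np.sin(ln),np.sin(yaw)*np.sin(ln),np.cos(ln)]);u=np.array([-np.sin(yaw),np.cos(yaw),0]);v=np.cross(aa,u)
    return foot+aa*z+rr*(np.outer(np.cos(t),u)+np.outer(np.sin(t),v))
kw=lambda d,v:(W,5,(260,155),d,v); ks=lambda d,v:(S,6,(185,310),d,v); kc=lambda d,v:(C,6,(340,165),d,v)
d1=(-.77,-.63);nn=(.63,-.77);neg=lambda d:tuple(-x for x in d)
obs=[(*kw((-1,0),-195),.072,.018),(*kw((1,0),381),.072,.018),(*kw((-1,0),-202),.012,.018),(*kw((1,0),372),.012,.018),(*kw((0,-1),-63),.11,.012),(*kw((0,1),633),0.001,.017),
(*ks(d1,-200),.11,.012),(*ks(nn,11.9),.044,.018),(*ks(neg(nn),96.3),.044,.018),(*ks(neg(d1),536),0,.017),
(*kc((1,0),411),.11,.012),(*kc((0,-1),-121),.105,.0135),(*kc((0,1),177),.105,.0135),(*kc((-1,0),-222),0,.017)]
def f(q):
    o=[]
    for c,k,off,d,v,z,rr in obs:
        P=(proj(c,ring(q,z,rr))-np.array(off)+.5)*k; o.append((np.max(P@np.array(d))-v)/k)
    return np.r_[o,(q[3]-.042)/.01,(q[4]-np.deg2rad(50))/.02]
o=least_squares(f,[.515,.3075,.036,.042,.873],loss='soft_l1')
print(o.x.round(4),o.fun.round(2)); aa=np.array([np.cos(o.x[3])*np.sin(o.x[4]),np.sin(o.x[3])*np.sin(o.x[4]),np.cos(o.x[4])]);print('mid',o.x[:3]+.044*aa)
E
python3 bfit.py | tail -3
```

```text
[0.5204 0.3073 0.0412 0.0427 0.8776] [-0.5   0.05  0.51  0.74  0.19  0.25 -0.87 -0.6   0.59 -0.54 -0.14  0.05
 -0.57 -0.74  0.07  0.25]
mid [0.55418384 0.3087694  0.06932168]
```

Run:
```python
from h import *
Ro=ori(.0425,np.deg2rad(40));z=Ro.as_matrix()[:,2];m=np.array([.5542,.3088,.0693])
a=plan(m-.06*z,Ro,op=.7); b=plan(m+.021*z,Ro,src=a,op=.7,vmax=.02)
print(a[0],b[0])
```

```text
rows 6 row [0.7, np.float64(-0.209), np.float64(-0.03), np.float64(0.828), np.float64(-0.004), np.float64(0.001), np.float64(0.001)] t 2.7833 pos [0.4279 0.2915 0.3   ]
rows 5 row [0.7, np.float64(0.0), np.float64(-0.0), np.float64(0.405), np.float64(0.0), np.float64(0.0), np.float64(0.0)] t 2.7833 pos [0.4279 0.2915 0.3   ]
[0.51566757 0.30716138 0.11526267] [0.56768635 0.30937352 0.05321307]
```

Call:
play_rows(
  motion=[0.7,-0.21,-0.03,0.83,-0.004,0.001,0.001,0.7,-0.21,-0.03,0.83,-0.004,0.001,0.001,0.7,-0.21,-0.03,0.83,-0.004,0.001,0.001,0.7,-0.21,-0.03,0.83,-0.004,0.001,0.001,0.7,-0.21,-0.03,0.83,-0.004,0.001,0.001,0.7,-0.21,-0.03,0.83,-0.004,0.001,0.001,0.7,0,0,0,0,0,0,0.7,0,0,0,0,0,0],
)

```text
clock: 3.45
tcp_pos: [0.5185, 0.3035, 0.1169]
ee_rot: [0.939, 0.015, 0.343, -0.008]
force: [-0.8, 0.2, 0.9]
opening: 0.0601
```

Run:
```python
from h import *
Ro=ori(.0425,np.deg2rad(40));z=Ro.as_matrix()[:,2];m=np.array([.5542,.3088,.0693])
plan(m+.021*z,Ro,op=.7,vmax=.02)
import pickle
W=cam('wrist');im=snap('wrist','w2.png')
q=proj(W,[m,m-.044*Ro.as_matrix()[:,0],m+.066*Ro.as_matrix()[:,0]]);print(q)
```

```text
rows 5 row [0.7, np.float64(-0.016), np.float64(-0.019), np.float64(0.403), np.float64(0.0), np.float64(-0.0), np.float64(-0.001)] t 3.45 pos [0.5185 0.3035 0.1169]
[[308.75430771 262.81245538]
 [310.03311166 338.62166734]
 [306.5319424  131.067661  ]]
```

View pics/w2.png

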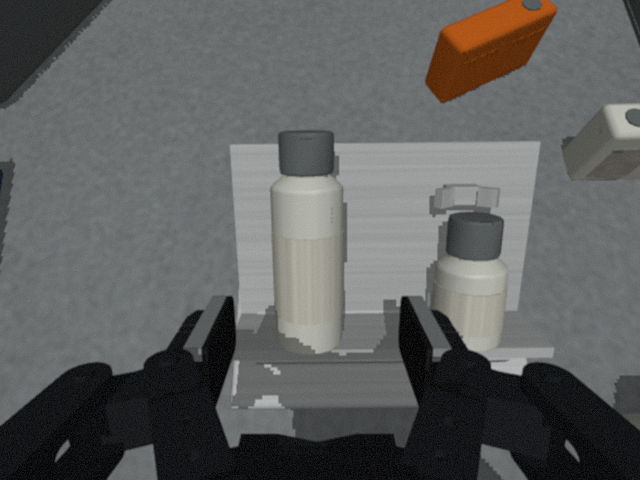

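Call:
play_rows(
  motion=[0.7,-0.016,-0.02,0.4,0,0,0,0.7,-0.016,-0.02,0.4,0,0,0,0.7,-0.016,-0.02,0.4,0,0,0,0.7,-0.016,-0.02,0.4,0,0,0,0.7,-0.016,-0.02,0.4,0,0,0,0.7,0,0,0,0,0,0,0.7,0,0,0,0,0,0],
)

```text
clock: 4.08
tcp_pos: [0.5692, 0.3123, 0.0596]
ee_rot: [0.938, 0.015, 0.347, -0.011]
force: [-1.2, -0.1, -1.1]
opening: 0.0596
```

Call:
play_rows(
  motion=[0.3,0,0,0,0,0,0,0.3,0,0,0,0,0,0,0.3,0,0,0,0,0,0,0.3,0,0,0,0,0,0,0.3,0,0,0,0,0,0,0.3,0,0,0,0,0,0],
  force=35,
)

```text
clock: 4.58
tcp_pos: [0.5686, 0.3104, 0.0591]
ee_rot: [0.938, 0.015, 0.347, -0.008]
force: [-7.6, -9.2, 11.4]
opening: 0.0348
```

Run:
```python
from h import *
print(r.read_state()); snap('wrist','w3.png')
```

```text
{'clock': 4.5833, 'joints': array([ 0.55285827,  0.06557136,  2.15848724, -0.88994952,  0.42356652,
        2.82822754]), 'dq': array([ 0.00094157, -0.00087727,  0.00034417,  0.00078909, -0.00056973,
        0.00071494]), 'joint_efforts': array([  2.54160918, -27.89799392, -30.25808215,  -0.23348481,
        -2.7498702 ,   0.13011006]), 'tcp_pos': array([0.56855475, 0.31041645, 0.05908107]), 'ee_rot': array([ 0.93784151,  0.01453241,  0.34665831, -0.00837477]), 'force': array([-7.58527423, -9.20497173, 11.43219675]), 'moment': array([-1.14950486,  0.02960703, -0.83213231]), 'opening': 0.034803317128048114}
```

View pics/w3.png

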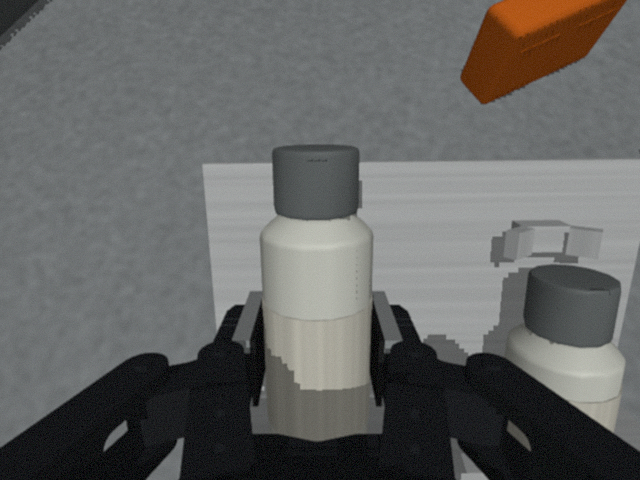

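Run:
```python
from h import *
s=r.read_state();R0=R.from_quat(s['ee_rot']);m=np.array([.5542,.3088,.0693]);print('mid in tool',R0.inv().apply(m-s['tcp_pos']), R0.as_matrix().round(3))
z=R0.as_matrix()[:,2]
a=plan(s['tcp_pos']-.07*z,R0,op=.3,vmax=.025)
b=plan(a[0]+[0,-.0,.12],ori(.05,0),op=.3,src=a)
c=plan([.50,.0,.26],ori(.1,0),op=.3,src=b)
c=plan([.50,-.125,.24],ori(.157,0),op=.3,src=c)
```

```text
mid in tool [-0.00430001  0.00106873 -0.01713278] [[ 0.759  0.033  0.65 ]
 [ 0.021 -0.999  0.026]
 [ 0.65  -0.006 -0.76 ]]
rows 3 row [0.3, np.float64(-0.0), np.float64(-0.0), np.float64(-0.583), np.float64(0.0), np.float64(0.0), np.float64(0.0)] t 4.6333 pos [0.5686 0.3104 0.0591]
rows 6 row [0.3, np.float64(0.205), np.float64(-0.001), np.float64(-0.467), np.float64(0.0), np.float64(-0.075), np.float64(-0.002)] t 4.6333 pos [0.5686 0.3104 0.0591]
rows 9 row [0.3, np.float64(-0.126), np.float64(0.85), np.float64(-0.077), np.float64(0.0), np.float64(0.0), np.float64(-0.004)] t 4.6333 pos [0.5686 0.3104 0.0591]
rows 4 row [0.3, np.float64(-0.095), np.float64(0.776), np.float64(0.125), np.float64(0.0), np.float64(0.0), np.float64(-0.009)] t 4.6333 pos [0.5686 0.3104 0.0591]
```

Call:
play_rows(
  motion=[0.3,0,0,-0.2,0,0,0,0.3,0,0,-0.3,0,0,0,0.3,0,0,-0.5,0,0,0,0.3,0,0,-0.5,0,0,0,0.3,0,0,-0.3,0,0,0],
  force=50,
)

```text
clock: 5.05
tcp_pos: [0.5203, 0.3101, 0.1131]
ee_rot: [0.938, 0.015, 0.346, -0.011]
force: [-0.3, -0.1, -1.7]
opening: 0.0344
```

Call:
play_rows(
  motion=[0.3,0.2,0,-0.45,0,-0.05,0,0.3,0.2,0,-0.45,0,-0.05,0,0.3,0.2,0,-0.45,0,-0.05,0,0.3,0.2,0,-0.45,0,-0.05,0,0.3,0.2,0,-0.45,0,-0.05,0,0.3,0.2,0,-0.45,0,-0.05,0,0.3,0,0,-0.3,0,-0.05,0,0.3,0,0,-0.3,0,-0.05,0],
)

```text
clock: 5.72
tcp_pos: [0.5054, 0.3083, 0.2526]
ee_rot: [0.999, 0.018, 0.041, -0.006]
force: [0.6, 0.3, -1.9]
opening: 0.0343
```

Run:
```python
from h import *
s=r.read_state();print(s['opening'],s['joints'].round(2)); snap('side','s3.png');snap('wrist','w4.png')
c=plan([.50,.0,.26],ori(.1,0),op=.3)
c=plan([.50,-.125,.24],ori(.157,0),op=.3,src=c)
```

```text
0.03425983871833319 [ 0.47 -0.06  1.81 -0.03  1.32  2.01]
rows 9 row [0.3, np.float64(-0.076), np.float64(0.854), np.float64(-0.026), np.float64(-0.001), np.float64(-0.006), np.float64(-0.005)] t 5.8167 pos [0.5081 0.3085 0.2536]
rows 4 row [0.3, np.float64(-0.095), np.float64(0.776), np.float64(0.125), np.float64(0.0), np.float64(0.0), np.float64(-0.009)] t 5.8167 pos [0.5081 0.3085 0.2536]
```

View pics/s3.png

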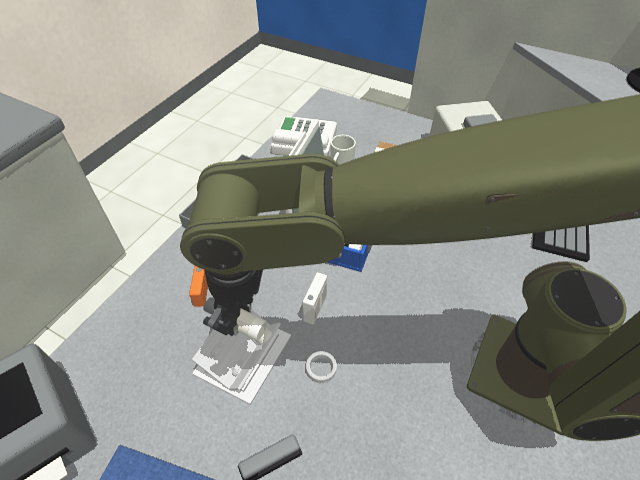

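View pics/w4.png

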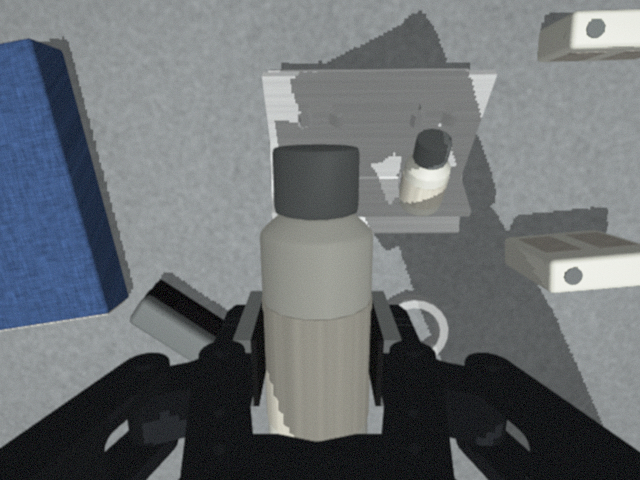

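Call:
play_rows(
  motion=[0.3,-0.08,0.85,-0.06,0,-0.006,-0.005,0.3,-0.08,0.85,-0.06,0,-0.006,-0.005,0.3,-0.08,0.85,-0.06,0,-0.006,-0.005,0.3,-0.08,0.85,-0.06,0,-0.006,-0.005,0.3,-0.08,0.85,-0.06,0,-0.006,-0.005,0.3,-0.08,0.85,-0.06,0,-0.006,-0.005,0.3,-0.08,0.85,-0.06,0,-0.006,-0.005,0.3,-0.08,0.85,-0.06,0,-0.006,-0.005],
)

```text
clock: 6.48
tcp_pos: [0.4949, 0.0337, 0.2646]
ee_rot: [0.999, 0.05, 0.004, -0.003]
force: [1.3, 0.7, -1.9]
opening: 0.0345
```

Run:
```python
from h import *
c=plan([.48,-.125,.26],ori(.157,0),op=.3)
```

```text
rows 5 row [0.3, np.float64(-0.171), np.float64(0.778), np.float64(0.02), np.float64(-0.001), np.float64(-0.001), np.float64(-0.007)] t 6.4833 pos [0.4949 0.0337 0.2646]
```

Call:
play_rows(
  motion=[0.3,-0.17,0.78,0.02,0,0,-0.007,0.3,-0.17,0.78,0.02,0,0,-0.007,0.3,-0.17,0.78,0.02,0,0,-0.007,0.3,-0.17,0.78,0.02,0,0,-0.007,0.3,-0.17,0.78,0.02,0,0,-0.007,0.3,0,0,0,0,0,0],
)

```text
clock: 6.98
tcp_pos: [0.4798, -0.1277, 0.2591]
ee_rot: [0.997, 0.074, 0.004, -0.001]
force: [-1.2, -0.2, -1.8]
opening: 0.0342
```

Run:
```python
from h import *
import pickle
W=cam('wrist');im=snap('wrist','w5.png');pickle.dump(W,open('w5.pkl','wb'))
def T(p,P):
    x,y,a=p;P=np.array(P,float);c,s=np.cos(a),np.sin(a)
    return np.c_[x+c*P[:,0]-s*P[:,1],y+s*P[:,0]+c*P[:,1],P[:,2]]
B=[.5384,-.1791,.1566]
for pts in ([(-.09,-.125,.076),(-.09,.125,.076),(.09,.125,.076),(.09,-.125,.076)],[(-.08,-.115,.076),(-.08,.115,.076),(.08,.115,.076),(.08,-.115,.076)],[(-.08,-.115,.01),(-.08,.115,.01),(.08,.115,.01),(.08,-.115,.01)],[(-.03,.037,.026),(-.03,.073,.026)],[(.03,.037,.026),(.03,.073,.026)]):
    q=proj(W,T(B,pts)); print(q.round(0).tolist()); cv2.polylines(im,[q.astype(np.int32)],True,(0,0,255),1)
cv2.imwrite('pics/w5o.png',im)
```

```text
[[543.0, 252.0], [238.0, 254.0], [223.0, 11.0], [580.0, 8.0]]
[[532.0, 240.0], [250.0, 242.0], [238.0, 27.0], [563.0, 24.0]]
[[499.0, 220.0], [260.0, 222.0], [252.0, 42.0], [520.0, 39.0]]
[[343.0, 172.0], [302.0, 172.0]]
[[343.0, 102.0], [301.0, 102.0]]
```

View pics/w5o.png

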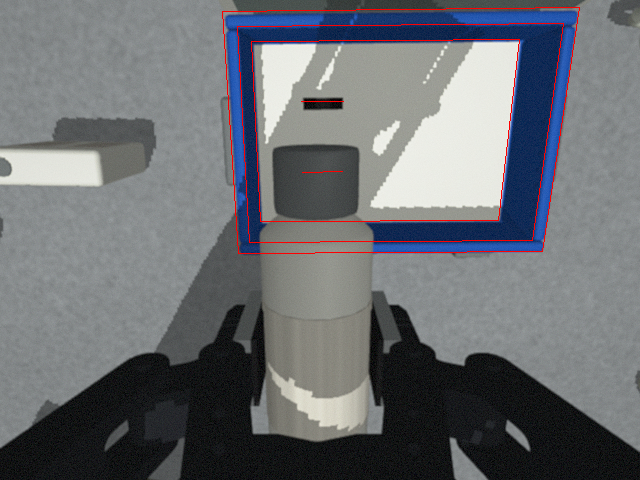

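Run:
```python
from h import *
import pickle
from scipy.optimize import least_squares
p=r.camera_params('wrist');W=cam('wrist');K=W[0];M=np.linalg.inv(np.array(p['T_tool_cam']));c=(K,M[:3,:3],M[:3,3])
im=cv2.imread('pics/w5.png');crop(im,240,130,400,330,4,'w5c.png')
t=np.linspace(0,6.283,60)
def ring(x,dz,tilt,z,rr):
    a=np.array([np.cos(tilt),0,np.sin(tilt)]);v=np.cross(a,[0,1,0]);
    return np.array([x,0,dz])+a*(z-.044)+rr*(np.outer(np.cos(t),[0,1,0])+np.outer(np.sin(t),v))
for x,dz,ti in ((-.0043,-.0171,0),(-.0043,-.0190,0),(-.0043,-.0171,.02)):
    q=proj(c,ring(x,dz,ti,.11,.0125));q2=proj(c,ring(x,dz,ti,.108,.0135)); q1=proj(c,ring(x,dz,ti,.089,.0135));q3=proj(c,ring(x,dz,ti,.075,.018))
    print(x,dz,ti,'tip vmin',q[:,1].min().round(1),'cap u',q2[:,0].min().round(1),q2[:,0].max().round(1),'cap base vmax',q1[:,1].max().round(1),'body u',q3[:,0].min().round(1),q3[:,0].max().round(1))
s=r.read_state();print(R.from_quat(s['ee_rot']).as_matrix().round(4))
```

```text
-0.0043 -0.0171 0 tip vmin 142.9 cap u 270.4 362.0 cap base vmax 227.2 body u 259.3 373.2
-0.0043 -0.019 0 tip vmin 143.4 cap u 269.7 362.7 cap base vmax 229.1 body u 258.5 373.9
-0.0043 -0.0171 0.02 tip vmin 143.5 cap u 270.8 361.6 cap base vmax 225.4 body u 259.5 372.9
[[ 0.9889  0.1487  0.0072]
 [ 0.1486 -0.9889  0.0056]
 [ 0.008  -0.0045 -1.    ]]
```

View pics/w5c.png

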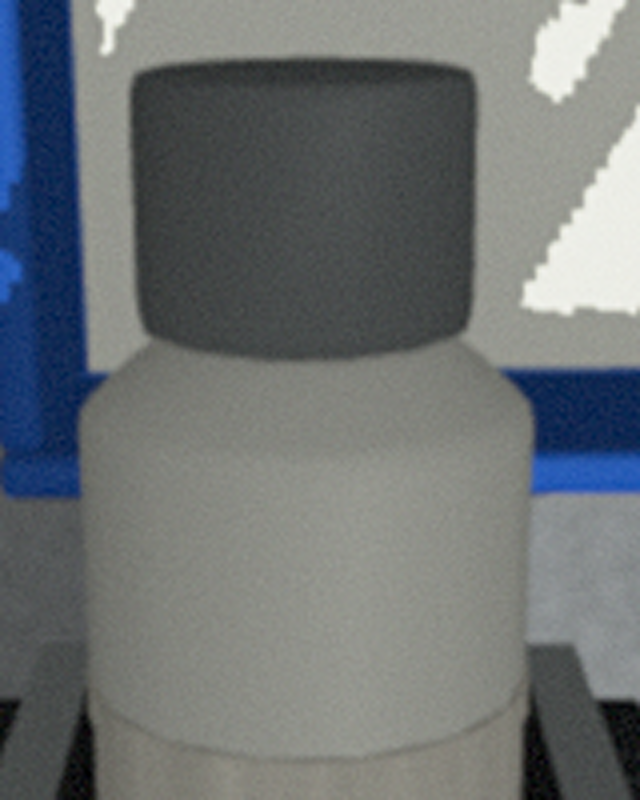

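Run:
```python
from h import *
c=plan([.5343,-.1246,.11],ori(.1566,0),op=.3,vmax=.03)
c=plan([.5343,-.1246,.0205],ori(.1566,0),op=.3,vmax=.013,src=c)
```

```text
rows 6 row [0.3, np.float64(0.221), np.float64(0.032), np.float64(0.623), np.float64(-0.0), np.float64(-0.001), np.float64(-0.001)] t 7.0333 pos [ 0.48   -0.1256  0.2593]
rows 7 row [0.3, np.float64(0.0), np.float64(-0.0), np.float64(0.32), np.float64(0.0), np.float64(0.0), np.float64(0.0)] t 7.0333 pos [ 0.48   -0.1256  0.2593]
```

Call:
play_rows(
  motion=[0.3,0.22,0.03,0.62,0,-0.001,-0.001,0.3,0.22,0.03,0.62,0,-0.001,-0.001,0.3,0.22,0.03,0.62,0,-0.001,-0.001,0.3,0.22,0.03,0.62,0,-0.001,-0.001,0.3,0.22,0.03,0.62,0,-0.001,-0.001,0.3,0.22,0.03,0.62,0,-0.001,-0.001,0.3,0,0,0,0,0,0,0.3,0,0,0,0,0,0],
)

```text
clock: 7.7
tcp_pos: [0.5336, -0.1204, 0.1101]
ee_rot: [0.997, 0.082, -0.003, -0.003]
force: [0.2, -0.1, -1.6]
opening: 0.0343
```

Run:
```python
from h import *
c=plan([.5343,-.1246,.024],ori(.1566,0),op=.3,vmax=.013)
s=r.read_state();print(R.from_quat(s['ee_rot']).as_matrix().round(4),s['force'])
im=snap('wrist','w6.png');snap('scene','c6.png')
```

```text
rows 7 row [0.3, np.float64(0.001), np.float64(0.017), np.float64(0.307), np.float64(-0.001), np.float64(0.0), np.float64(0.001)] t 7.7 pos [ 0.5336 -0.1204  0.1101]
[[ 0.9866  0.1633 -0.0057]
 [ 0.1633 -0.9866  0.006 ]
 [-0.0047 -0.0068 -1.    ]] [ 0.19471784 -0.12647048 -1.64185982]
```

View pics/w6.png

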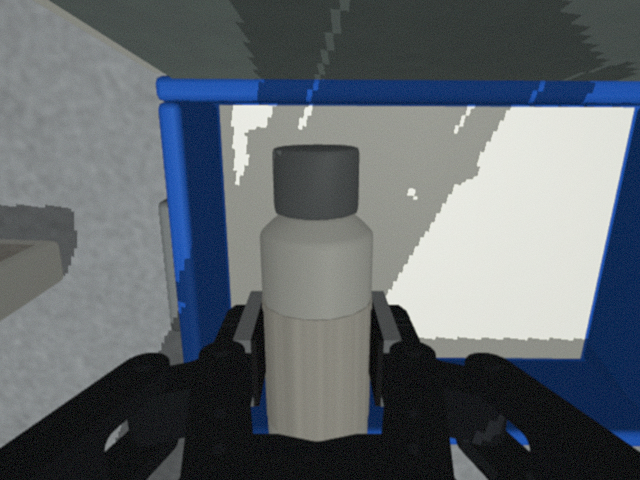

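View pics/c6.png

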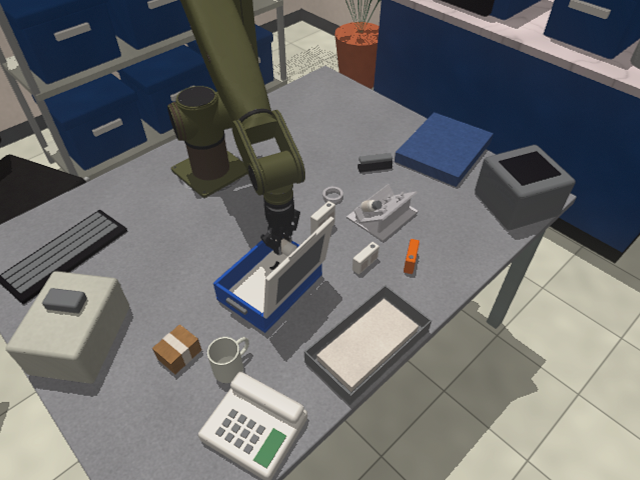

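Run:
```python
from h import *
W=cam('wrist');im=cv2.imread('pics/w6.png')
def T(p,P):
    x,y,a=p;P=np.array(P,float);c,s=np.cos(a),np.sin(a)
    return np.c_[x+c*P[:,0]-s*P[:,1],y+s*P[:,0]+c*P[:,1],P[:,2]]
B=[.5384,-.1791,.1566];print(r.read_state()['tcp_pos'])
for pts in ([(-.09,-.125,.076),(-.09,.125,.076),(.09,.125,.076),(.09,-.125,.076)],[(-.08,-.115,.01),(-.08,.115,.01),(.08,.115,.01),(.08,-.115,.01)]):
    q=proj(W,T(B,pts)); cv2.polylines(im,[q.astype(np.int32)],True,(0,0,255),1)
cv2.imwrite('pics/w6o.png',im)
```

```text
[ 0.53555302 -0.12168999  0.1135061 ]
```

View pics/w6o.png

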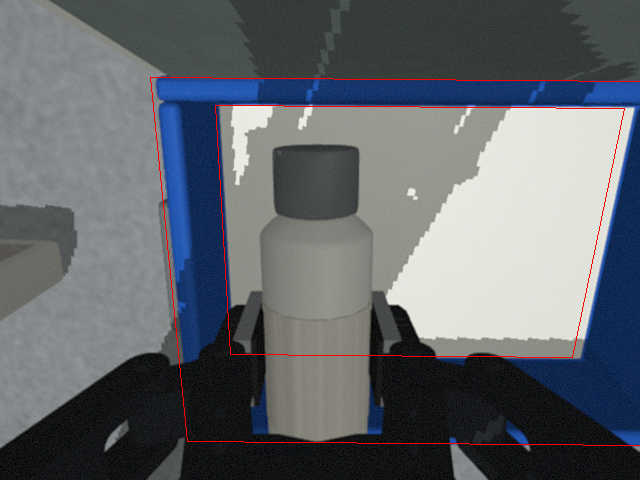

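Call:
play_rows(
  motion=[0.3,0,0.06,0,0,0,0.004,0.3,0,0.06,0,0,0,0.004,0.3,0,0,0,0,0,0,0.3,0,0,0,0,0,0],
)

```text
clock: 8.13
tcp_pos: [0.5364, -0.1276, 0.1133]
ee_rot: [0.997, 0.074, 0.0, -0.002]
force: [0.1, 0.6, -0.9]
opening: 0.0338
```

Run:
```python
from h import *
print(r.read_state()['tcp_pos'])
im=snap('wrist','w7.png');print(r.read_state()['tcp_pos'])
crop(im,140,70,640,440,1.6,'w7c.png')
```

```text
[ 0.53643763 -0.12758898  0.11334286]
[ 0.53624251 -0.12745036  0.11297438]
```

View pics/w7c.png

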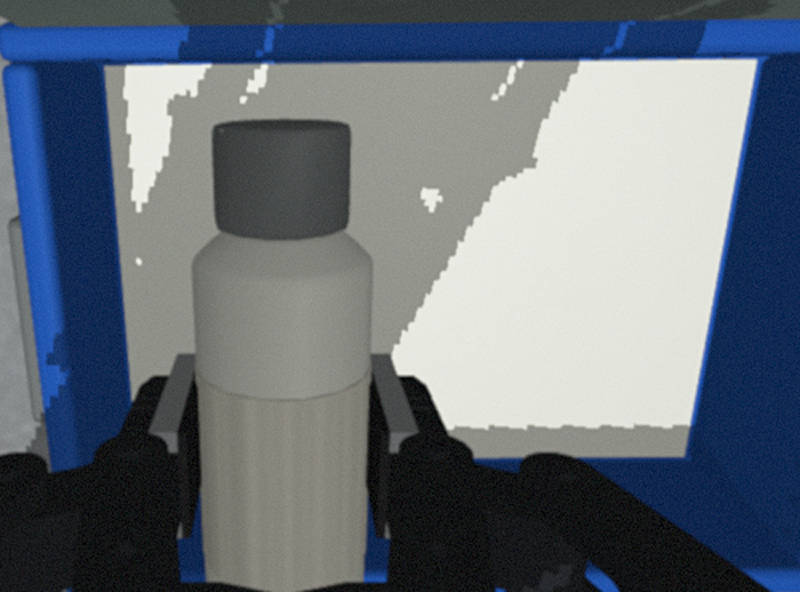

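Call:
play_rows(
  motion=[0.3,-0.01,-0.045,0.2,0,0,0,0.3,-0.01,0,0.32,0,0,0,0.3,-0.01,0,0.32,0,0,0,0.3,0,0,0.32,0,0,0,0.3,0,0,0.32,0,0,0,0.3,0,0,0.32,0,0,0,0.3,0,0,0.2,0,0,0,0.3,0,0,0,0,0,0],
)

```text
clock: 8.85
tcp_pos: [0.5325, -0.1245, 0.0291]
ee_rot: [0.997, 0.075, -0.003, -0.003]
force: [-0.1, 1.1, -2.0]
opening: 0.0339
```

Call:
play_rows(
  motion=[0.3,0,0,0,0,0,0],
)

```text
clock: 8.93
tcp_pos: [0.534, -0.125, 0.0314]
ee_rot: [0.997, 0.075, -0.001, -0.003]
force: [0.6, 0.1, -1.9]
opening: 0.0346
```

Call:
play_rows(
  motion=[0.3,0,0,0.08,0,0,0,0.3,0,0,0.08,0,0,0,0.3,0,0,0,0,0,0],
)

```text
clock: 9.18
tcp_pos: [0.5346, -0.1252, 0.0259]
ee_rot: [0.997, 0.075, -0.0, -0.002]
force: [-0.8, -0.3, -1.7]
opening: 0.0342
```

Call:
play_rows(
  motion=[0.3,0,0,0.05,0,0,0,0.3,0,0,0,0,0,0],
)

```text
clock: 9.35
tcp_pos: [0.5344, -0.1251, 0.0238]
ee_rot: [0.997, 0.075, -0.001, -0.002]
force: [-0.2, -0.9, -1.6]
opening: 0.0344
```

Call:
play_rows(
  motion=[0.3,0,0,0.05,0,0,0,0.3,0,0,0,0,0,0],
)

```text
clock: 9.52
tcp_pos: [0.5348, -0.1252, 0.0221]
ee_rot: [0.997, 0.075, -0.0, -0.002]
force: [0.8, 0.3, 0.0]
opening: 0.0346
```

Call:
play_rows(
  motion=[0.3,0,0,0.05,0,0,0,0.3,0,0,0,0,0,0],
)

```text
clock: 9.68
tcp_pos: [0.5349, -0.1251, 0.0216]
ee_rot: [0.997, 0.075, -0.001, -0.002]
force: [-6.2, 2.1, 10.1]
opening: 0.0345
```

Call:
play_rows(
  motion=[0.58,0,0,0,0,0,0,0.58,0,0,0,0,0,0,0.58,0,0,0,0,0,0,0.58,0,0,0,0,0,0],
  force=20,
)

```text
clock: 10.02
tcp_pos: [0.5344, -0.1251, 0.0197]
ee_rot: [0.997, 0.075, -0.001, -0.002]
force: [0.5, -0.5, 1.1]
opening: 0.0501
```

Run:
```python
from h import *
print(r.read_state()['force']);snap('wrist','w8.png')
```

```text
[ 0.49445381 -0.46782035  1.13862337]
```

View pics/w8.png

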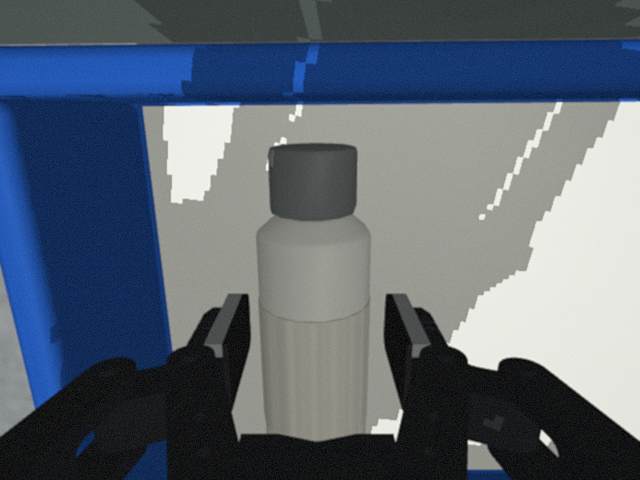

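Run:
```python
from h import *
s=r.read_state()
a=plan(s['tcp_pos']+[-.0,0,.12],R.from_quat(s['ee_rot']),op=.58,vmax=.03)
b=plan([.52,.06,.30],ori(.7,0),src=a)
b=plan([.655,.075,.20],ori(.077+np.pi/2,0),src=b)
```

```text
rows 4 row [0.58, np.float64(-0.001), np.float64(-0.004), np.float64(-0.75), np.float64(0.0), np.float64(0.0), np.float64(0.0)] t 10.0667 pos [ 0.5343 -0.1251  0.0196]
rows 7 row [1, np.float64(0.204), np.float64(-0.641), np.float64(-0.571), np.float64(-0.0), np.float64(-0.0), np.float64(-0.05)] t 10.0667 pos [ 0.5343 -0.1251  0.0196]
rows 8 row [1, np.float64(0.237), np.float64(0.372), np.float64(0.312), np.float64(0.0), np.float64(0.0), np.float64(-0.075)] t 10.0667 pos [ 0.5343 -0.1251  0.0196]
```

Call:
play_rows(
  motion=[0.58,0,0,-0.3,0,0,0,0.58,0,0,-0.6,0,0,0,0.58,0,0,-0.75,0,0,0,0.58,0,0,-0.75,0,0,0,0.58,0,0,-0.75,0,0,0],
)

```text
clock: 10.48
tcp_pos: [0.5344, -0.1256, 0.1478]
ee_rot: [0.997, 0.075, -0.001, -0.002]
force: [1.9, -0.3, 0.5]
opening: 0.0493
```

Run:
```python
from h import *
im=snap('scene','c9.png');crop(im,205,205,345,335,5.6,'c9c.png');im=snap('side','s9.png');crop(im,270,110,400,280,4.4,'s9c.png')
b=plan([.52,.06,.30],ori(.7,0))
b=plan([.655,.075,.20],ori(.077+np.pi/2,0),src=b)
```

```text
rows 7 row [1, np.float64(0.195), np.float64(-0.651), np.float64(-0.523), np.float64(0.0), np.float64(-0.001), np.float64(-0.05)] t 10.5833 pos [ 0.5385 -0.127   0.1536]
rows 8 row [1, np.float64(0.237), np.float64(0.372), np.float64(0.312), np.float64(0.0), np.float64(0.0), np.float64(-0.075)] t 10.5833 pos [ 0.5385 -0.127   0.1536]
```

View pics/c9c.png

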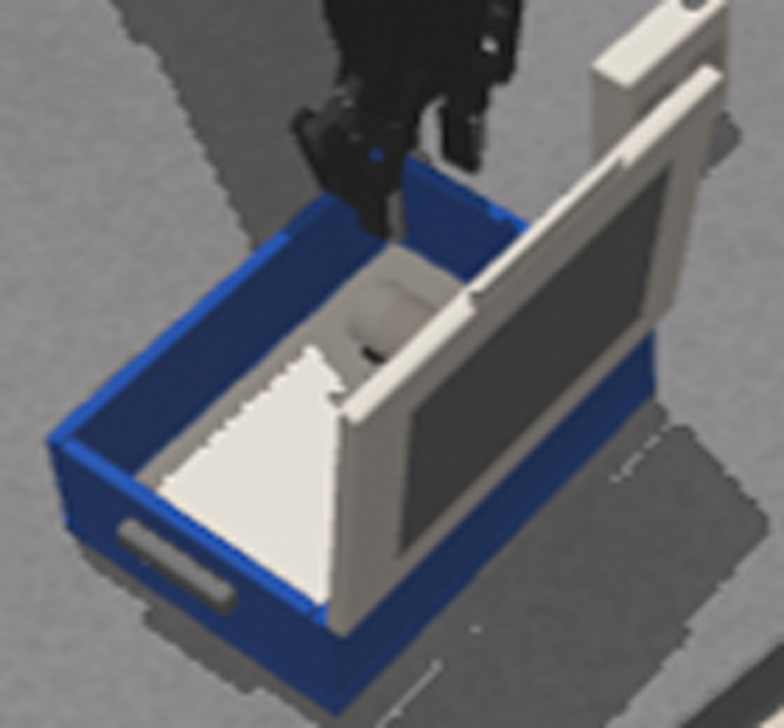

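Bottle lies in the cradle, foot end visible at scene ≈ (272,260). Now the low block.

Call:
play_rows(
  motion=[0.7,0.2,-0.65,-0.52,0,0,-0.05,0.7,0.2,-0.65,-0.52,0,0,-0.05,0.7,0.2,-0.65,-0.52,0,0,-0.05,0.7,0.2,-0.65,-0.52,0,0,-0.05,0.7,0.2,-0.65,-0.52,0,0,-0.05,0.7,0.2,-0.65,-0.52,0,0,-0.05,0.7,0.2,-0.65,-0.52,0,0,-0.05],
)

```text
clock: 11.17
tcp_pos: [0.5179, 0.0623, 0.2931]
ee_rot: [0.939, 0.344, -0.0, -0.003]
force: [1.1, 0.3, -0.1]
opening: 0.0596
```

Run:
```python
from h import *
b=plan([.655,.085,.20],ori(.077+np.pi/2,0))
```

```text
rows 8 row [1, np.float64(0.261), np.float64(0.368), np.float64(0.29), np.float64(-0.0), np.float64(-0.0), np.float64(-0.075)] t 11.1667 pos [0.5179 0.0623 0.2931]
```

Call:
play_rows(
  motion=[0.7,0.26,0.37,0.29,0,0,-0.075,0.7,0.26,0.37,0.29,0,0,-0.075,0.7,0.26,0.37,0.29,0,0,-0.075,0.7,0.26,0.37,0.29,0,0,-0.075,0.7,0.26,0.37,0.29,0,0,-0.075,0.7,0.26,0.37,0.29,0,0,-0.075,0.7,0.26,0.37,0.29,0,0,-0.075,0.7,0.26,0.37,0.29,0,0,-0.075],
)

```text
clock: 11.83
tcp_pos: [0.6568, 0.0827, 0.1984]
ee_rot: [0.68, 0.734, 0.001, -0.002]
force: [-0.0, 0.3, -0.4]
opening: 0.0597
```

Run:
```python
from h import *
W=cam('wrist');im=snap('wrist','w10.png')
def T(p,P):
    x,y,a=p;P=np.array(P,float);c,s=np.cos(a),np.sin(a)
    return np.c_[x+c*P[:,0]-s*P[:,1],y+s*P[:,0]+c*P[:,1],P[:,2]]
q=proj(W,T([.666,.0773,.077],[(-.014,-.045,.056),(-.014,.045,.056),(.014,.045,.056),(.014,-.045,.056)]));print(q)
cv2.polylines(im,[q.astype(np.int32)],True,(0,0,255),1);cv2.imwrite('pics/w10.png',im)
s=r.read_state();print(s['tcp_pos'],s['joints'].round(2),R.from_quat(s['ee_rot']).as_matrix().round(3))
```

```text
[[311.57028361 285.88953823]
 [310.99251169 162.74713224]
 [352.42315204 162.72807441]
 [349.58928068 285.90877834]]
[0.65731143 0.08429599 0.19514527] [ 0.04  0.18  1.65  0.01  1.32 -0.04] [[-0.081  0.997 -0.005]
 [ 0.997  0.081  0.006]
 [ 0.006 -0.005 -1.   ]]
```

View pics/w10.png

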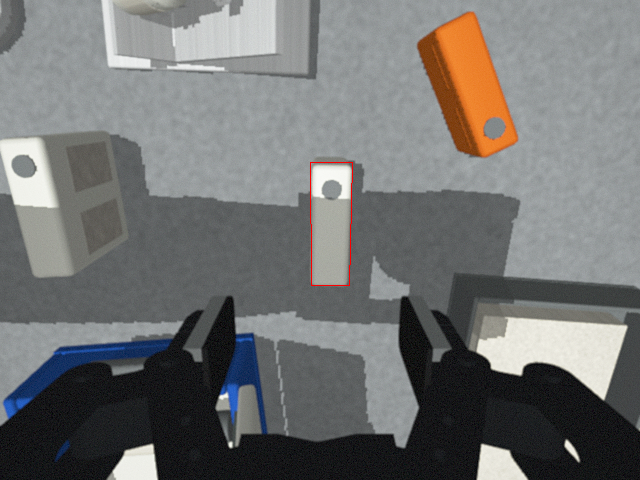

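Run:
```python
from h import *
b=plan([.666,.0775,.10],ori(.077+np.pi/2,0),op=.7)
b=plan([.666,.0775,.018],ori(.077+np.pi/2,0),op=.7,src=b,vmax=.02)
```

```text
rows 3 row [0.7, np.float64(-0.065), np.float64(0.07), np.float64(0.792), np.float64(-0.001), np.float64(-0.001), np.float64(0.001)] t 11.8833 pos [0.6573 0.0843 0.1951]
rows 5 row [0.7, np.float64(0.0), np.float64(0.0), np.float64(0.41), np.float64(0.0), np.float64(0.0), np.float64(0.0)] t 11.8833 pos [0.6573 0.0843 0.1951]
```

Call:
play_rows(
  motion=[0.7,-0.06,0.07,0.79,0,0,0,0.7,-0.06,0.07,0.79,0,0,0,0.7,-0.06,0.07,0.79,0,0,0,0.7,0,0,0.3,0,0,0,0.7,0,0,0.3,0,0,0,0.7,0,0,0,0,0,0],
)

```text
clock: 12.38
tcp_pos: [0.6632, 0.0767, 0.0781]
ee_rot: [0.682, 0.732, -0.0, -0.004]
force: [-0.9, 0.9, 0.2]
opening: 0.0596
```

Run:
```python
from h import *
b=plan([.666,.0775,.018],ori(.077+np.pi/2,0),op=.7,vmax=.02)
snap('wrist','w11.png')
```

```text
rows 4 row [0.7, np.float64(0.003), np.float64(0.019), np.float64(0.376), np.float64(-0.001), np.float64(-0.001), np.float64(-0.001)] t 12.3833 pos [0.6632 0.0767 0.0781]
```

View pics/w11.png

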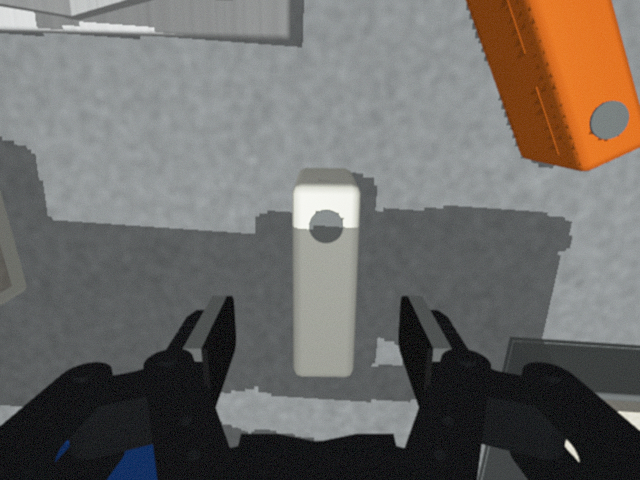

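Call:
play_rows(
  motion=[0.7,0,0.02,0.375,0,0,0,0.7,0,0.02,0.375,0,0,0,0.7,0,0.02,0.375,0,0,0,0.7,0,0.02,0.35,0,0,0,0.7,0,0,0,0,0,0,0.7,0,0,0,0,0,0],
)

```text
clock: 12.93
tcp_pos: [0.6667, 0.0772, 0.0194]
ee_rot: [0.682, 0.732, -0.0, -0.003]
force: [0.1, -0.6, 0.5]
opening: 0.0598
```

Call:
play_rows(
  motion=[0.2,0,0,0,0,0,0,0.2,0,0,0,0,0,0,0.2,0,0,0,0,0,0,0.2,0,0,0,0,0,0,0.2,0,0,0,0,0,0,0.2,0,0,0,0,0,0,0.2,0,0,0,0,0,0],
  force=40,
)

```text
clock: 13.52
tcp_pos: [0.6689, 0.0772, 0.0227]
ee_rot: [0.682, 0.732, 0.002, -0.001]
force: [-0.4, 0.3, 4.5]
opening: 0.0275
```

Call:
play_rows(
  motion=[0.2,0,0,-0.2,0,0,0,0.2,0,0,-0.4,0,0,0,0.2,0,0,-0.6,0,0,0,0.2,0,0,-0.8,0,0,0,0.2,0,0,-0.8,0,0,0,0.2,0,0,-0.8,0,0,0,0.2,0,0,-0.8,0,0,0],
  force=50,
)

```text
clock: 14.1
tcp_pos: [0.6674, 0.0764, 0.1981]
ee_rot: [0.682, 0.732, 0.0, -0.003]
force: [0.2, -0.3, -1.5]
opening: 0.0273
```

Run:
```python
from h import *
print(r.read_state()['opening']); snap('wrist','w12.png')
```

```text
0.02731356425751895
```

View pics/w12.png

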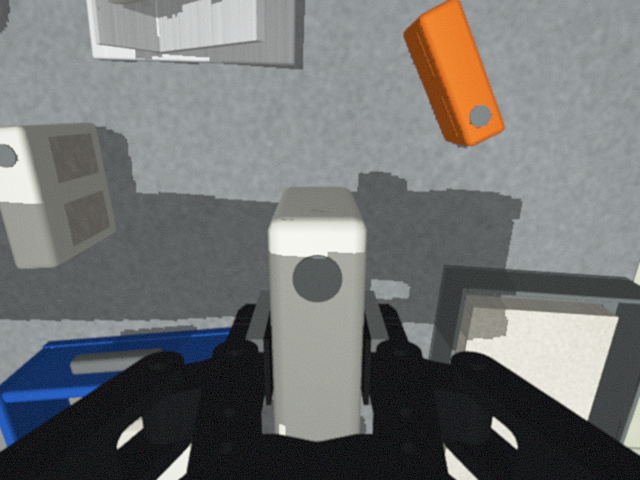

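Run:
```python
from h import *
b=plan([.52,.03,.25],ori(1.69,0),op=.2)
b=plan([.545,-.2345,.17],ori(.1566+np.pi/2,0),op=.2,src=b)
```

```text
rows 5 row [0.2, np.float64(-0.163), np.float64(-0.773), np.float64(-0.219), np.float64(0.001), np.float64(-0.001), np.float64(-0.006)] t 14.15 pos [0.6712 0.0766 0.2072]
rows 8 row [0.2, np.float64(-0.83), np.float64(-0.034), np.float64(0.25), np.float64(0.0), np.float64(0.0), np.float64(-0.003)] t 14.15 pos [0.6712 0.0766 0.2072]
```

Call:
play_rows(
  motion=[0.2,-0.16,-0.77,-0.22,0,0,-0.006,0.2,-0.16,-0.77,-0.22,0,0,-0.006,0.2,-0.16,-0.77,-0.22,0,0,-0.006,0.2,-0.16,-0.77,-0.22,0,0,-0.006,0.2,-0.16,-0.77,-0.22,0,0,-0.006,0.2,0,0,0,0,0,0],
)

```text
clock: 14.65
tcp_pos: [0.5143, 0.0296, 0.2423]
ee_rot: [0.664, 0.747, 0.001, -0.002]
force: [1.0, 1.0, -0.8]
opening: 0.0276
```

Call:
play_rows(
  motion=[0.2,-0.8,-0.03,0.1,0,0,-0.003,0.2,-0.83,-0.03,0.1,0,0,-0.003,0.2,-0.83,-0.03,0.2,0,0,-0.003,0.2,-0.83,-0.03,0.25,0,0,-0.003,0.2,-0.83,-0.03,0.25,0,0,-0.003,0.2,-0.83,-0.03,0.25,0,0,-0.003,0.2,-0.8,-0.03,0.25,0,0,-0.003,0.2,0,0,0,0,0,0],
)

```text
clock: 15.32
tcp_pos: [0.5385, -0.2024, 0.1809]
ee_rot: [0.653, 0.757, -0.0, -0.004]
force: [-1.2, 0.5, -1.4]
opening: 0.0273
```

Run:
```python
from h import *
b=plan([.5455,-.2345,.13],ori(.1566+np.pi/2,0),op=.2)
s=r.read_state();print(R.from_quat(s['ee_rot']).as_matrix().round(3))
W=cam('wrist');im=snap('wrist','w13.png')
def T(p,P):
    x,y,a=p;P=np.array(P,float);c,s=np.cos(a),np.sin(a)
    return np.c_[x+c*P[:,0]-s*P[:,1],y+s*P[:,0]+c*P[:,1],P[:,2]]
for pts in ([(-.08,-.115,.01),(-.08,.115,.01),(.08,.115,.01),(.08,-.115,.01)],):
    q=proj(W,T([.5384,-.1791,.1566],pts)); cv2.polylines(im,[q.astype(np.int32)],True,(0,0,255),1)
cv2.imwrite('pics/w13.png',im)
```

```text
rows 2 row [0.2, np.float64(-0.413), np.float64(0.03), np.float64(0.634), np.float64(-0.002), np.float64(-0.002), np.float64(-0.003)] t 15.3167 pos [ 0.5385 -0.2024  0.1809]
[[-0.146  0.989 -0.006]
 [ 0.989  0.146  0.005]
 [ 0.005 -0.005 -1.   ]]
```

View pics/w13.png

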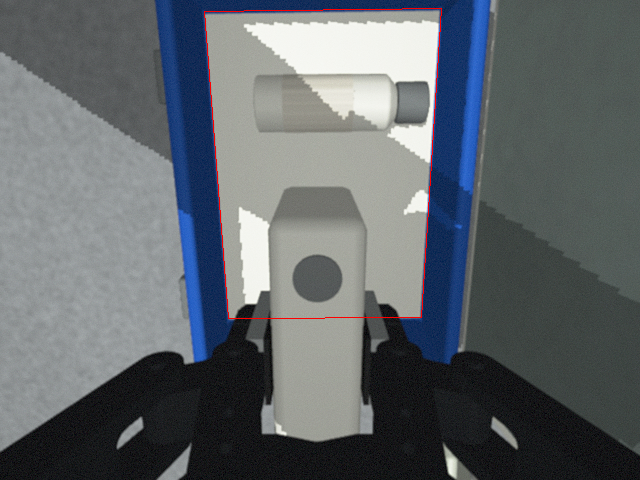

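Call:
play_rows(
  motion=[0.2,-0.41,0.03,0.6,0,0,-0.003,0.2,-0.41,0.03,0.6,0,0,-0.003,0.2,0,0,0,0,0,0,0.2,0,0,0,0,0,0],
)

```text
clock: 15.7
tcp_pos: [0.546, -0.229, 0.1342]
ee_rot: [0.648, 0.761, 0.001, -0.004]
force: [-0.5, -0.1, -1.5]
opening: 0.0274
```

Run:
```python
from h import *
b=plan([.5455,-.2345,.036],ori(.1566+np.pi/2,0),op=.2,vmax=.014)
snap('wrist','w14.png')
```

```text
rows 8 row [0.2, np.float64(-0.018), np.float64(-0.004), np.float64(0.307), np.float64(-0.0), np.float64(-0.001), np.float64(0.0)] t 15.7 pos [ 0.546  -0.229   0.1342]
```

View pics/w14.png

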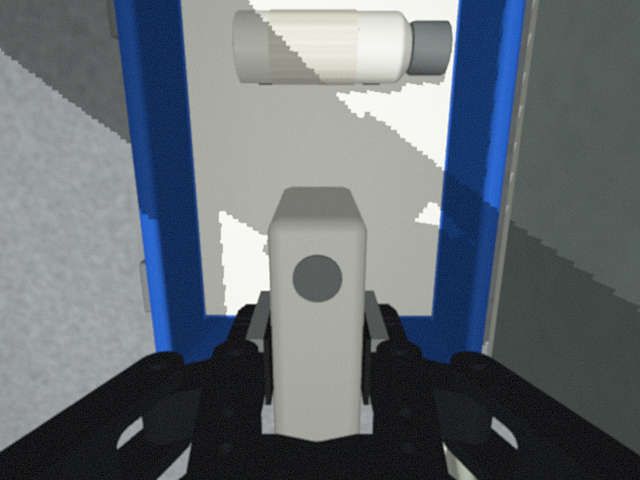

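Call:
play_rows(
  motion=[0.2,-0.01,0,0.3,0,0,0,0.2,-0.01,0,0.3,0,0,0,0.2,-0.01,0,0.3,0,0,0,0.2,-0.01,0,0.3,0,0,0,0.2,-0.01,0,0.3,0,0,0,0.2,-0.01,0,0.3,0,0,0,0.2,-0.01,0,0.3,0,0,0,0.2,0,0,0.1,0,0,0],
)

```text
clock: 16.42
tcp_pos: [0.5459, -0.2318, 0.0452]
ee_rot: [0.648, 0.761, 0.001, -0.004]
force: [-0.6, 0.7, -1.7]
opening: 0.0275
```

Call:
play_rows(
  motion=[0.2,0,0,0.05,0,0,0,0.2,0,0,0,0,0,0],
)

```text
clock: 16.58
tcp_pos: [0.5472, -0.2324, 0.0456]
ee_rot: [0.648, 0.762, 0.001, -0.003]
force: [0.2, -0.8, -1.6]
opening: 0.0277
```

Call:
play_rows(
  motion=[0.2,0,0,0.1,0,0,0,0.2,0,0,0.08,0,0,0,0.2,0,0,0,0,0,0],
)

```text
clock: 16.83
tcp_pos: [0.5473, -0.2324, 0.0389]
ee_rot: [0.648, 0.762, 0.001, -0.002]
force: [0.9, 0.5, -1.7]
opening: 0.0272
```

Call:
play_rows(
  motion=[0.2,0,0,0.05,0,0,0,0.2,0,0,0,0,0,0],
)

```text
clock: 17.0
tcp_pos: [0.5474, -0.2324, 0.037]
ee_rot: [0.648, 0.762, 0.001, -0.002]
force: [0.3, 0.6, -2.0]
opening: 0.0273
```

Call:
play_rows(
  motion=[0.2,0,0,0.05,0,0,0,0.2,0,0,0,0,0,0],
)

```text
clock: 17.17
tcp_pos: [0.5473, -0.2323, 0.0349]
ee_rot: [0.648, 0.762, 0.001, -0.002]
force: [0.0, 0.3, -1.6]
opening: 0.0272
```

Call:
play_rows(
  motion=[0.2,0,0,0.05,0,0,0,0.2,0,0,0,0,0,0],
)

```text
clock: 17.33
tcp_pos: [0.5473, -0.2323, 0.0328]
ee_rot: [0.648, 0.762, 0.001, -0.002]
force: [-0.2, 0.1, -1.8]
opening: 0.0272
```

Call:
play_rows(
  motion=[0.2,0,0,0.04,0,0,0,0.2,0,0,0,0,0,0],
)

```text
clock: 17.5
tcp_pos: [0.5474, -0.2324, 0.0327]
ee_rot: [0.648, 0.762, 0.001, -0.003]
force: [-3.7, 1.8, 5.6]
opening: 0.0277
```

Contact felt; release.

Call:
play_rows(
  motion=[0.5,0,0,0,0,0,0,0.5,0,0,0,0,0,0,0.5,0,0,0,0,0,0,0.5,0,0,0,0,0,0],
  force=20,
)

```text
clock: 17.83
tcp_pos: [0.5475, -0.2324, 0.0315]
ee_rot: [0.648, 0.762, 0.001, -0.002]
force: [-0.7, 0.6, 0.4]
opening: 0.0425
```

Call:
play_rows(
  motion=[0.5,0,0,-0.3,0,0,0,0.5,0,0,-0.5,0,0,0,0.5,0,0,-0.7,0,0,0,0.5,0,0,-0.9,0,0,0,0.5,0,0,-0.9,0,0,0,0.5,0,0,-0.9,0,0,0,0.3,0,0,-0.9,0,0,0,0,0,0,-0.8,0,0,0],
)

```text
clock: 18.5
tcp_pos: [0.5479, -0.2335, 0.2714]
ee_rot: [0.648, 0.762, 0.001, -0.001]
force: [1.1, 0.4, -0.1]
opening: 0.0191
```

Run:
```python
from h import *
W=cam('wrist');im=snap('wrist','w15.png');im=snap('side','s15.png');crop(im,270,110,400,280,3.5,'s15c.png');im=snap('scene','c15.png');crop(im,200,190,350,335,4,'c15c.png')
s=r.read_state();print(s['tcp_pos'],s['clock'])
```

```text
[ 0.54945046 -0.23437021  0.27316729] 18.65
```

View pics/w15.png

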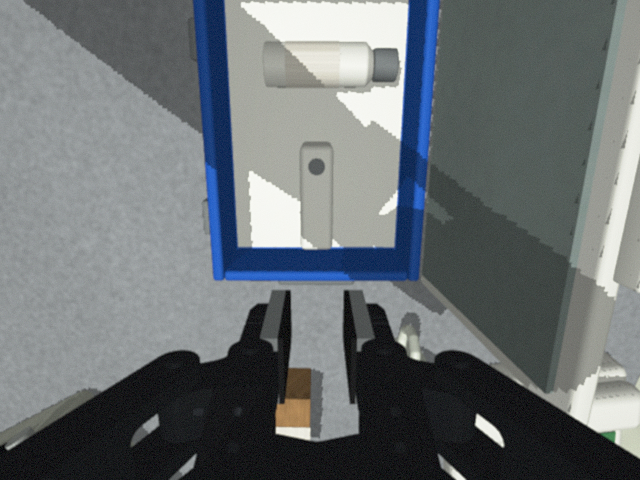

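View pics/s15c.png

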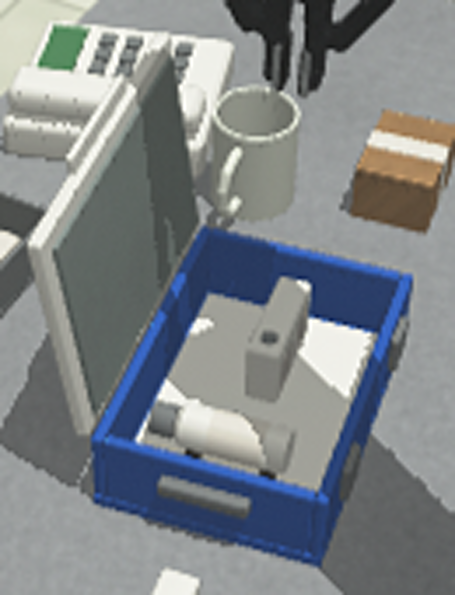

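View pics/c15c.png

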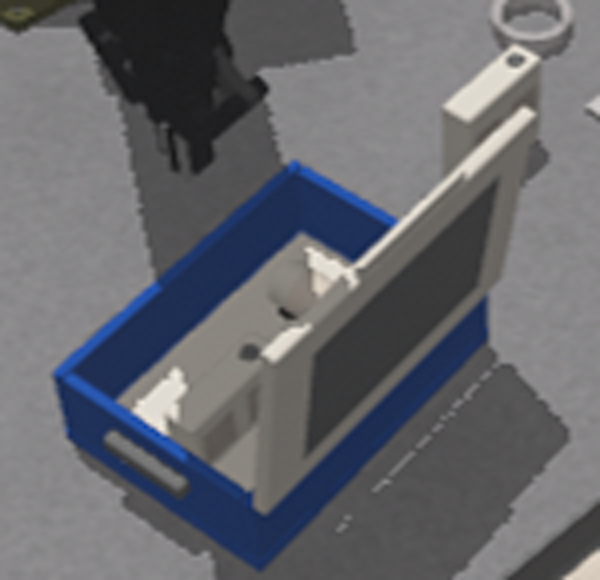

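```bash
cat > lid.py <<'E'
from h import *
B=[.5384,-.1791,.1566]
def T(p,P):
    x,y,a=p;P=np.array(P,float);c,s=np.cos(a),np.sin(a)
    return np.c_[x+c*P[:,0]-s*P[:,1],y+s*P[:,0]+c*P[:,1],P[:,2]]
def lidpt(th,rad,out,y=0):
    # inner face dir from hinge: (-cos, sin); outward normal (sin,cos)
    return np.array([.09-rad*np.cos(th)+out*np.sin(th),y,.0765+rad*np.sin(th)+out*np.cos(th)])
if __name__=='__main__':
    S=cam('side');C=cam('scene')
    for th in (1.65,1.7,1.75,1.8):
        P=T(B,[lidpt(th,.18,.012,.125),lidpt(th,.18,0,.125),lidpt(th,.18,.012,-.125)])
        print(th,'scene crop',((proj(C,P)-[200,190])*4).round(0).tolist(),'side crop',((proj(S,P)-[270,110])*3.5).round(0).tolist(),P[:,0].round(3),P[:,2].round(3))
E
python3 lid.py
```

```text
1.65 scene crop [[523.0, 102.0], [508.0, 93.0], [258.0, 351.0]] side crop [[38.0, 245.0], [55.0, 248.0], [170.0, 31.0]] [0.634 0.622 0.673] [0.255 0.256 0.255]
1.7 scene crop [[534.0, 110.0], [519.0, 100.0], [270.0, 361.0]] side crop [[26.0, 243.0], [42.0, 246.0], [159.0, 30.0]] [0.642 0.631 0.681] [0.253 0.255 0.253]
1.75 scene crop [[546.0, 118.0], [531.0, 108.0], [282.0, 370.0]] side crop [[13.0, 243.0], [30.0, 244.0], [148.0, 30.0]] [0.651 0.639 0.69 ] [0.251 0.254 0.251]
1.8 scene crop [[557.0, 127.0], [542.0, 116.0], [294.0, 381.0]] side crop [[1.0, 242.0], [17.0, 243.0], [137.0, 31.0]] [0.66  0.648 0.699] [0.249 0.252 0.249]
```

Run:
```python
from lid import *
O=ori(.1566+np.pi/2,0)
a=plan(T(B,[(0.0,0,.37)])[0],O,op=0)
b=plan(T(B,[(0.165,0,.37)])[0],O,op=0,src=a)
c=plan(T(B,[(0.165,0,.22)])[0],O,op=0,src=b)
```

```text
rows 4 row [0, np.float64(0.352), np.float64(-0.011), np.float64(-0.605), np.float64(0.001), np.float64(0.0), np.float64(0.001)] t 18.65 pos [ 0.5495 -0.2344  0.2732]
rows 5 row [0, np.float64(0.0), np.float64(0.825), np.float64(-0.0), np.float64(0.0), np.float64(0.0), np.float64(0.0)] t 18.65 pos [ 0.5495 -0.2344  0.2732]
rows 5 row [0, np.float64(0.0), np.float64(0.0), np.float64(0.75), np.float64(0.0), np.float64(0.0), np.float64(0.0)] t 18.65 pos [ 0.5495 -0.2344  0.2732]
```

Call:
play_rows(
  motion=[0,0.35,0,-0.6,0,0,0,0,0.35,0,-0.6,0,0,0,0,0.35,0,-0.6,0,0,0,0,0.35,0,-0.6,0,0,0,0,0,0.82,0,0,0,0,0,0,0.82,0,0,0,0,0,0,0.82,0,0,0,0,0,0,0.82,0,0,0,0],
)

```text
clock: 19.32
tcp_pos: [0.6693, -0.1571, 0.3624]
ee_rot: [0.648, 0.762, 0.001, -0.003]
force: [0.7, -0.7, 0.7]
opening: -0.0003
```

Call:
play_rows(
  motion=[0,0,0.9,0,0,0,0,0,0,0,0,0,0,0,0,0,0,0,0,0,0],
)

```text
clock: 19.57
tcp_pos: [0.7047, -0.1512, 0.3592]
ee_rot: [0.648, 0.762, -0.0, -0.005]
force: [-0.3, -0.2, -0.2]
opening: 0.0001
```

Run:
```python
from lid import *
s=r.read_state();p=s['tcp_pos'];d=p-[B[0],B[1],0];c,q=np.cos(B[2]),np.sin(B[2]);print('box frame',d[0]*c+d[1]*q,-d[0]*q+d[1]*c,p[2],s['opening'])
im=snap('scene','c16.png');crop(im,180,120,380,320,3,'c16c.png')
```

```text
box frame 0.1685940501147033 0.0015776147562915621 0.3591852569840671 0.00010772803085564944
```

View pics/c16c.png

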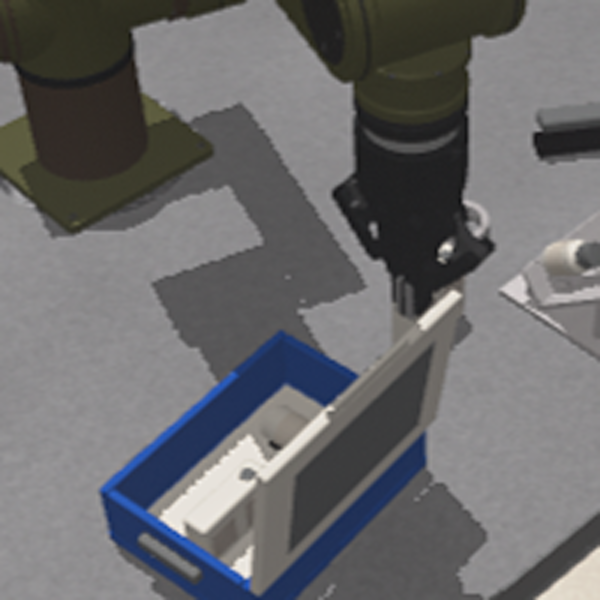

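Call:
play_rows(
  motion=[0,0,0,0,0,0,0.077,0,0,0,0,0,0,0.077,0,0,0,0,0,0,0.077,0,0,0,0,0,0,0.077,0,0,0,0,0,0,0.077,0,0,0,0,0,0,0.077,0,0,0,0,0,0,0.077,0,0,0,0,0,0,0.077],
)

```text
clock: 20.28
tcp_pos: [0.7026, -0.1523, 0.3646]
ee_rot: [0.929, 0.369, 0.0, -0.002]
force: [-0.2, -0.5, 0.5]
opening: -0.0001
```

Call:
play_rows(
  motion=[0,0,0,0,0,0,0.077,0,0,0,0,0,0,0.077,0,0,0,0,0,0,0.077,0,0,0,0,0,0,0.077,0,0,0,0,0,0,0.077,0,0,0,0,0,0,0],
)

```text
clock: 20.78
tcp_pos: [0.7028, -0.1523, 0.3645]
ee_rot: [0.997, 0.078, -0.0, -0.002]
force: [-0.7, -0.9, 0.5]
opening: -0.0003
```

```bash
cat > bf.py <<'E'
from lid import *
s=r.read_state();p=s['tcp_pos'];d=p-[B[0],B[1],0];c,q=np.cos(B[2]),np.sin(B[2]);print('box frame',(d[0]*c+d[1]*q).round(4),(-d[0]*q+d[1]*c).round(4),p[2].round(4),'F',s['force'].round(1),s['clock'])
print(R.from_quat(s['ee_rot']).as_matrix()[:,0].round(3))
E
python3 bf.py;python3 - <<'E'
from h import *
from lid import *
plan(T(B,[(0.165,0,.23)])[0],ori(.1566,0),op=0)
E
```

```text
box frame 0.1665 0.0008 0.3645 F [-0.7 -0.9  0.5] 20.7833
[ 0.988  0.156 -0.   ]
rows 4 row [0, np.float64(-0.009), np.float64(0.007), np.float64(0.841), np.float64(-0.001), np.float64(0.0), np.float64(-0.0)] t 20.7833 pos [ 0.7028 -0.1523  0.3645]
```

Call:
play_rows(
  motion=[0,0,0,0.84,0,0,0,0,0,0,0.84,0,0,0,0,0,0,0.84,0,0,0,0,0,0,0.84,0,0,0,0,-0.3,0,0,0,0,0,0,-0.3,0,0,0,0,0,0,0,0,0,0,0,0],
)

```text
clock: 21.37
tcp_pos: [0.6778, -0.1554, 0.2285]
ee_rot: [0.997, 0.08, -0.002, -0.003]
force: [0.2, 0.1, 0.2]
opening: 0.0002
```

```bash
python3 bf.py
python3 - <<'E'
from lid import *
w=.011;ths=np.arange(1.70,-.05,-.07);p=[lidpt(t,.155,.012)+[w,0,0] for t in ths]
for i in range(1,len(ths)): d=(p[i]-p[i-1])/.04; print(ths[i].round(2),'x',d[0].round(2),'z',-d[2].round(2),'at',p[i][[0,2]].round(4))
E
```

```text
box frame 0.1414 0.0016 0.2285 F [0.2 0.1 0.2] 21.3667
[ 0.987  0.16  -0.003]
1.63 x -0.27 z -0.05 at [0.1222 0.2305]
1.56 x -0.27 z -0.03 at [0.1113 0.2316]
1.49 x -0.27 z -0.01 at [0.1005 0.232 ]
1.42 x -0.27 z 0.01 at [0.0896 0.2315]
1.35 x -0.27 z 0.03 at [0.0788 0.2304]
1.28 x -0.27 z 0.05 at [0.0681 0.2284]
1.21 x -0.26 z 0.07 at [0.0575 0.2258]
1.14 x -0.26 z 0.09 at [0.0472 0.2223]
1.07 x -0.25 z 0.1 at [0.0371 0.2182]
1.0 x -0.24 z 0.12 at [0.0274 0.2134]
0.93 x -0.23 z 0.14 at [0.018  0.2079]
0.86 x -0.22 z 0.15 at [0.009  0.2018]
0.79 x -0.21 z 0.17 at [0.0004 0.1951]
0.72 x -0.2 z 0.18 at [-0.0076  0.1877]
0.65 x -0.19 z 0.2 at [-0.0151  0.1799]
0.58 x -0.17 z 0.21 at [-0.0221  0.1715]
0.51 x -0.16 z 0.22 at [-0.0284  0.1626]
0.44 x -0.14 z 0.23 at [-0.0341  0.1534]
0.37 x -0.13 z 0.24 at [-0.0392  0.1437]
0.3 x -0.11 z 0.25 at [-0.0435  0.1338]
0.23 x -0.09 z 0.26 at [-0.0472  0.1235]
0.16 x -0.07 z 0.26 at [-0.0501  0.113 ]
0.09 x -0.05 z 0.27 at [-0.0523  0.1024]
0.02 x -0.04 z 0.27 at [-0.0537  0.0916]
```

Call:
play_rows(
  motion=[0,-0.15,0,-0.02,0,0,0,0,-0.2,0,-0.02,0,0,0,0,-0.2,0,-0.02,0,0,0,0,-0.2,0,0,0,0,0,0,-0.2,0,0,0,0,0,0,-0.2,0,0,0,0,0,0,-0.2,0,0.01,0,0,0,0,-0.2,0,0.02,0,0,0],
)

```text
clock: 22.03
tcp_pos: [0.6183, -0.1652, 0.2311]
ee_rot: [0.997, 0.079, -0.0, -0.002]
force: [2.2, -0.4, 2.5]
opening: -0.0001
```

```bash
python3 bf.py
python3 - <<'E'
from h import *
im=snap('scene','c17.png');crop(im,180,120,380,320,3,'c17c.png')
E
```

```text
box frame 0.0811 0.0013 0.2311 F [ 2.2 -0.4  2.5] 22.0333
[ 0.987  0.158 -0.   ]
```

View pics/c17c.png

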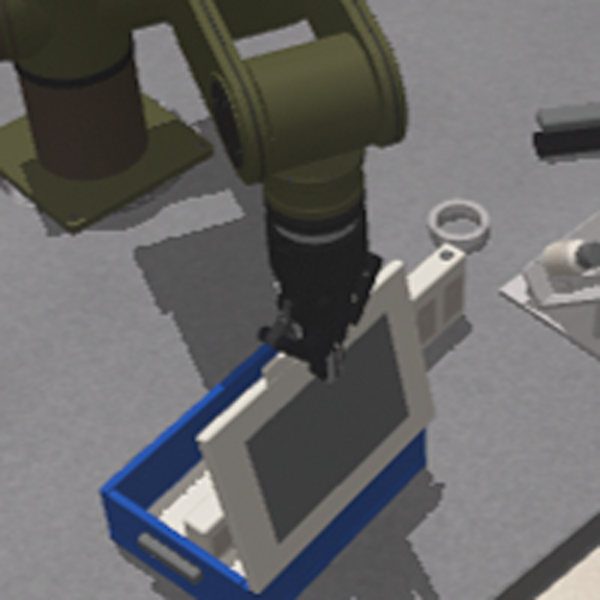

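Call:
play_rows(
  motion=[0,-0.3,0,0.05,0,0,0,0,-0.26,0,0.07,0,0,0,0,-0.26,0,0.09,0,0,0,0,-0.25,0,0.1,0,0,0,0,-0.24,0,0.12,0,0,0,0,-0.23,0,0.14,0,0,0,0,-0.22,0,0.15,0,0,0,0,-0.21,0,0.17,0,0,0],
)

```text
clock: 22.75
tcp_pos: [0.5399, -0.1774, 0.1942]
ee_rot: [0.997, 0.079, -0.001, -0.002]
force: [0.4, -1.1, 1.6]
opening: -0.0001
```

```bash
python3 bf.py
```

```text
box frame 0.0018 0.0015 0.1942 F [ 0.4 -1.1  1.6] 22.75
[ 0.987  0.158 -0.001]
```

Call:
play_rows(
  motion=[0,-0.2,0,0.18,0,0,0,0,-0.19,0,0.2,0,0,0,0,-0.17,0,0.21,0,0,0,0,-0.16,0,0.22,0,0,0,0,-0.14,0,0.23,0,0,0,0,-0.13,0,0.24,0,0,0,0,-0.11,0,0.25,0,0,0,0,-0.09,0,0.26,0,0,0],
)

```text
clock: 23.42
tcp_pos: [0.4933, -0.1845, 0.1222]
ee_rot: [0.997, 0.079, -0.001, -0.002]
force: [-0.4, -0.6, 0.7]
opening: -0.0001
```

```bash
python3 bf.py
python3 - <<'E'
from h import *
im=snap('scene','c18.png');crop(im,180,120,380,320,3,'c18c.png')
E
```

```text
box frame -0.0454 0.0017 0.1222 F [-0.4 -0.6  0.7] 23.4167
[ 0.987  0.158 -0.001]
```

View pics/c18c.png

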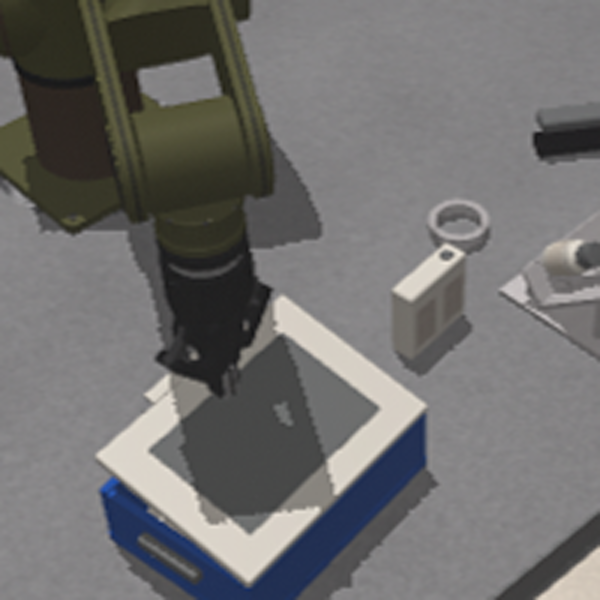

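Call:
play_rows(
  motion=[0,-0.06,0,0.24,0,0,0,0,-0.04,0,0.2,0,0,0,0,-0.03,0,0.15,0,0,0,0,0,0,0.1,0,0,0,0,0,0,0.06,0,0,0,0,0,0,0,0,0,0],
)

```text
clock: 23.97
tcp_pos: [0.4886, -0.1849, 0.0927]
ee_rot: [0.997, 0.079, -0.001, -0.003]
force: [-0.1, -0.3, -0.3]
opening: 0.0001
```

Call:
play_rows(
  motion=[0,0,0,0.06,0,0,0,0,0,0,0.04,0,0,0,0,0,0,0,0,0,0],
)

```text
clock: 24.22
tcp_pos: [0.4889, -0.1851, 0.0894]
ee_rot: [0.997, 0.079, -0.0, -0.002]
force: [-0.6, 0.3, -0.1]
opening: 0.0
```

Call:
play_rows(
  motion=[0,0,0,0.05,0,0,0,0,0,0,0,0,0,0],
)

```text
clock: 24.38
tcp_pos: [0.4892, -0.1853, 0.0885]
ee_rot: [0.997, 0.079, -0.0, -0.002]
force: [-2.1, 0.8, 5.7]
opening: 0.0
```

Call:
play_rows(
  motion=[0,0,0,0.04,0,0,0,0,0,0,0,0,0,0],
)

```text
clock: 24.55
tcp_pos: [0.4893, -0.1853, 0.0884]
ee_rot: [0.997, 0.079, -0.001, -0.002]
force: [-6.5, 3.0, 14.1]
opening: -0.0003
```

Lid is at its stop at the expected height (TCP z 0.088). Lift off and check.

Call:
play_rows(
  motion=[0,0,0,-0.2,0,0,0,0,0,0,-0.6,0,0,0,0,0,0,-0.9,0,0,0,0,0,0,-0.9,0,0,0,0,0,0,-0.9,0,0,0,0,0,0,-0.9,0,0,0,0,-0.5,0,0,0,0,0,0,0,0,0,0,0,0],
)

```text
clock: 25.22
tcp_pos: [0.4694, -0.1899, 0.2656]
ee_rot: [0.997, 0.079, 0.002, -0.0]
force: [0.9, 0.6, -1.3]
opening: -0.0002
```

Run:
```python
from lid import *
S=cam('side');C=cam('scene')
im=snap('scene','c19.png');im2=snap('side','s19.png')
for i,c in ((im,C),(im2,S)):
    for th,col in ((0,(0,0,255)),(.05,(0,200,0))):
        q=proj(c,T(B,[lidpt(th,.18,.012,.125),lidpt(th,.18,.012,-.125),lidpt(th,0,.012,-.125),lidpt(th,0,.012,.125)]))
        print(th,q.round(1).tolist())
crop(im,190,200,340,340,4,'c19c.png');crop(im2,270,110,410,280,4,'s19c.png')
print(r.read_state()['clock'])
```

```text
0 [[273.0, 226.2], [211.3, 279.9], [262.0, 314.2], [322.2, 254.5]]
0.05 [[273.0, 224.2], [211.0, 278.0], [262.2, 314.3], [322.4, 254.6]]
0 [[363.4, 250.4], [388.5, 184.7], [327.2, 170.3], [294.8, 231.8]]
0.05 [[363.3, 248.0], [388.6, 182.2], [327.0, 170.2], [294.6, 231.7]]
25.3167
```

View pics/c19c.png

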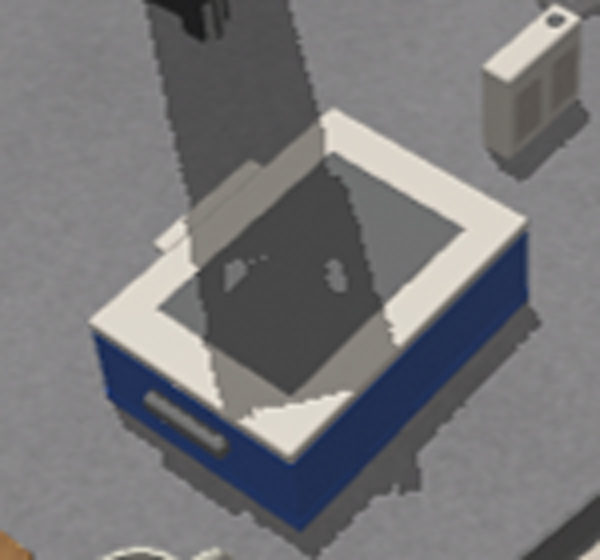

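View pics/s19c.png

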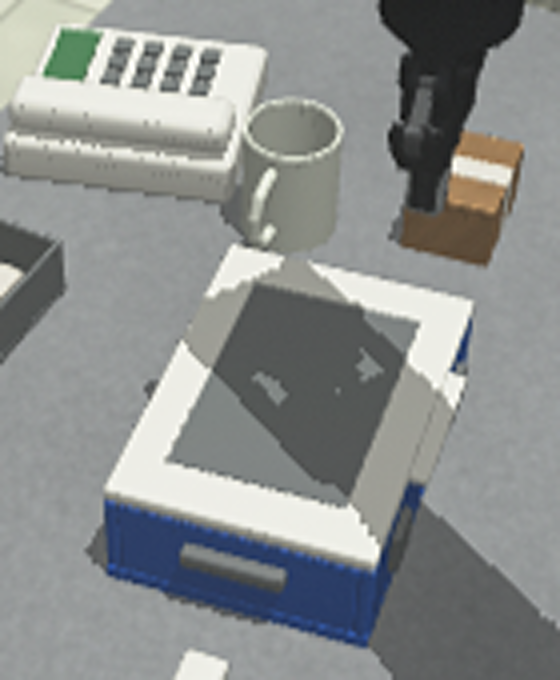

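View pics/s19.png

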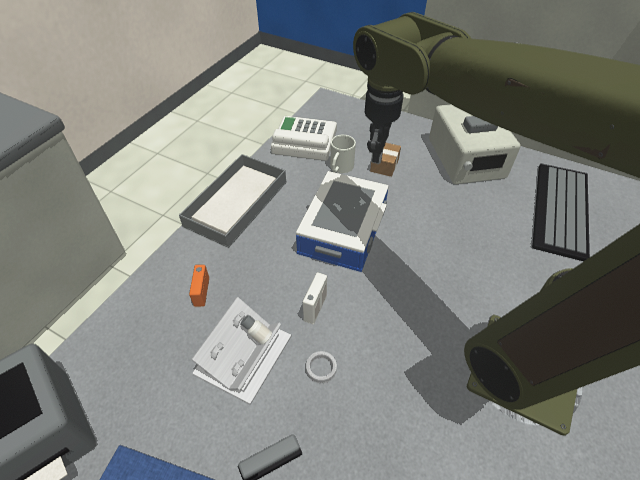

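```bash
python3 -c "
from plant import r
print(r.finish_job())"
```

```text
the job is handed in; nothing more can be done
None
```

The job is handed in at about 25 s of the 72 s allowed. The hand-in gave no verdict.

- **Bottle:** I gripped the taller bottle at its middle, lifted it out of the stand, turned it level and lowered it until it touched the cradle, then released it. The wrist picture taken afterwards shows it lying along x, centred between the walls.
- **Cool block:** I set the lower white block on edge in the middle of the empty half, lowered it until it touched the floor, and released it. The pictures taken before closing show it upright and below the rim.
- **Lid:** I pushed it down slowly in an arc with the closed fingers until it stopped, at about 14 N. The tool height there was 88 mm, which matches a shut lid.

In the last two pictures the lid corners lie within about 2 pixels of where a fully shut lid should be. The arm is clear of everything. The short bottle, tall block, tape, mug, stapler and carton all look to be where they started.

One disagreement came up: the measured tool position jittered by 2 to 4 mm. Above the cradle I therefore aligned the bottle from the box edges in the wrist picture instead. I could not look inside the box once the lid was shut.

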